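# Unclip and open the flat drive unit

## Task

Open the drive unit: take the hooked pick, hook each retaining clip by its eye, pry it out of its stud's groove and slide it flat across the bench onto the parts mat, working on the clips with the pick only, never with the fingers. When all the clips fitted are off, lift the cover by its handle and lay it flat on the cork pad, squarely and in the middle. Leave the pick standing on its tool board, and do not disturb the mug, reel and jar.

Things in the scene. Friction and masses are not known exactly. Their poses are not given: they have to be found in the camera images.
- unit: Low flat drive unit fixed to the bench: dark steel base 240 x 150 x 9 mm under a loose aluminium cover. Origin on the bench; x along the long side, z up; base centred 10 mm to -y of the origin. Four upright grooved studs at y = -45 mm, x = -84, -28, 28, 84 mm pass up through 32 mm square holes in the cover.
- cover_grip (a point): Middle of the cover's black bar handle (100 mm along x, 14 x 14 mm, 34 mm free under it). Cover: plate 240 x 150 x 6 mm, 0.45 kg; upper face 41 mm, underside 47 mm below this point, plate middle 20 mm to -y; it balances within 5 mm of this point. In the unit its upper face is 15 mm above the bench. Clips off, it lifts straight up over the studs (12 mm above its face). z up.
- stud0 (a point): Groove of stud 0 (at unit x = -84 mm), on its axis, 18.5 mm above the bench. Groove 7 mm high, 18 mm diameter; head 26 mm diameter, its top 27 mm above the bench.
- stud1 (a point): Groove of stud 1 (at unit x = -28 mm), on its axis, 18.5 mm above the bench. Groove 7 mm high, 18 mm diameter; head 26 mm diameter, its top 27 mm above the bench.
- stud2 (a point): Groove of stud 2 (at unit x = 28 mm), on its axis, 18.5 mm above the bench. Groove 7 mm high, 18 mm diameter; head 26 mm diameter, its top 27 mm above the bench.
- stud3 (a point): Groove of stud 3 (at unit x = 84 mm), on its axis, 18.5 mm above the bench. Groove 7 mm high, 18 mm diameter; head 26 mm diameter, its top 27 mm above the bench.
- clip0_mid (a point): Sprung steel clip of stud 0 (may be absent); point at mid length, width, thickness. 59 mm along y, 38 wide, 6 thick, 60 g. Open C at its +y end, stud axis 16.5 mm to +y; pull eye (20 x 20 mm hole, end bar 10 mm high) centred 12.5 mm to -y. Fitted: flat on the cover, underside 15 mm above bench. Drawn to -y by 6-10 N for 25 mm its jaws spring open and it comes off; then it slides freely.
- clip1_mid (a point): Sprung steel clip of stud 1 (may be absent); point at mid length, width, thickness. 59 mm along y, 38 wide, 6 thick, 60 g. Open C at its +y end, stud axis 16.5 mm to +y; pull eye (20 x 20 mm hole, end bar 10 mm high) centred 12.5 mm to -y. Fitted: flat on the cover, underside 15 mm above bench. Drawn to -y by 6-10 N for 25 mm its jaws spring open and it comes off; then it slides freely.
- clip2_mid (a point): Sprung steel clip of stud 2 (may be absent); point at mid length, width, thickness. 59 mm along y, 38 wide, 6 thick, 60 g. Open C at its +y end, stud axis 16.5 mm to +y; pull eye (20 x 20 mm hole, end bar 10 mm high) centred 12.5 mm to -y. Fitted: flat on the cover, underside 15 mm above bench. Drawn to -y by 6-10 N for 25 mm its jaws spring open and it comes off; then it slides freely.
- clip3_mid (a point): Sprung steel clip of stud 3 (may be absent); point at mid length, width, thickness. 59 mm along y, 38 wide, 6 thick, 60 g. Open C at its +y end, stud axis 16.5 mm to +y; pull eye (20 x 20 mm hole, end bar 10 mm high) centred 12.5 mm to -y. Fitted: flat on the cover, underside 15 mm above bench. Drawn to -y by 6-10 N for 25 mm its jaws spring open and it comes off; then it slides freely.
- pick_grip (a point): Hooked pick, 120 g: middle of its black handle (76 mm along x, 20 wide, 22 high). A 6 mm steel rod leaves the +x end and turns straight down as a prong 58 mm to +x of this point, tip 41 mm below it. A heel 34 mm to -x with a foot 50 mm wide (y), 12 mm long, reaches the same level: it stands by itself on foot and hook tip, handle level, z up.
- mat: Parts mat: thin grey rubber, 280 mm (x) x 160 mm (y), flush on the bench to the robot's right of the unit. Origin at its centre, at bench height. Clips slide onto it without a step.
- pad: Cork pad to the robot's left of the unit, 280 mm (x) x 180 mm (y) x 4 mm, fixed. Origin at the centre of its underside, on the bench.
- board: Small wooden tool board to the far right, 130 mm (x) x 170 mm (y) x 4 mm, fixed; the pick stands on it at the start, its hook towards the unit. Origin at the centre of its underside, on the bench.
- mug: White mug, 90 mm high, bystander beyond the unit. Origin: centre of its underside.
- solder_reel: Reel of solder, white flanges, 60 mm across, 48 mm high, bystander beyond the unit. Origin: centre of its underside.
- flux_jar: Closed jar, 54 mm across, 60 mm high, bystander beyond the unit. Origin: centre of its underside.
There are look-alikes about, which are no part of the job. Leave any red or yellow look-alike of the part that bears clip2_mid alone.

How it is judged:
By the outcome, as a careful person would: the job done as asked, in the order asked, and still so for the second after the job is handed in, with the robot touching nothing.
Of clip0, clip1, clip2, clip3 only 3 to 4 are there at a start; the rules pass over those that are not, and their reading is None.
At some moment in a run one of pick may be knocked a few centimetres aside while the robot is not near it.
Once in a run the grip may slacken for a moment while it holds something.
It also fails if it takes over 210 s, if anything falls off the work surface, if the arm or the gripper's body presses on something with over 40 N, if the wrist force passes 120 N, or if a joint passes its speed limit or range.

## Robot

A 6-joint arm with a two-finger parallel gripper is mounted at the origin on the work surface. World frame = base frame: x ahead of the robot, y to its left, z up, the work surface at z = 0. Lengths are in m, angles in rad, forces in N, time in s.
With the tool pointing down it reaches from about 0.3 to 0.775 m from the base axis. Payload 14.6 kg.
Tool frame: the origin (TCP) lies on the centre line of the jaws, within the pads' length; the fingertips stand 25 mm ahead of it and the grasp point (between the pads) lies 6 mm ahead of it (ctrl.tip_reach is the distance from the TCP to the fingertips, in m); z points along the fingers, y is the line along which they close (so a half turn about z gives the same grasp; the last joint's range is limited). The gripper opens to 94 mm and grips with 3 to 60 N. Pads are 16 mm wide; open, the fingers measure 119 mm over their backs; the gripper's body (75 mm by 177 mm) begins 78 mm behind the grasp point.
Start: joints at [-1.307, 0.3, 1.521, -0, 1.321, -0.067], TCP at [0.179, -0.52, 0.23] pointing down, gripper open.
Joint ranges: [-3.03, 3.03], [-0.79, 2.21], [0.23, 2.52], [-1.04, 4.18], [0, 3.07], [-2.55, 2.55]. Speed limits (rad/s): [2.22, 2.22, 2.57, 3.14, 3.14, 3.14].

## Interface

Orientations are given as [roll, pitch, yaw] about the fixed x, y, z axes, in that order (R = Rz(yaw) Ry(pitch) Rx(roll)).
In Python, from station import ctrl gives the robot as it stands. The module is installed in compiled form; this text tells all that it offers.
- The arm moves only by the tool apply_moves, never from a script. Its argument "deltas" is a list of rows, each a list of 7 numbers: the closure in counts, from 0 (fully open) to 255 (shut), then the shift along the world's x, y, z in cm, then the turn, a rotation vector about the world's x, y, z in rad. In form: [[jaw, tx, ty, tz, ax, ay, az], ...]. A call has 1 to 10 rows; each row shifts and turns the commanded pose from where the row before left it; what a row does not reach is not made up. A row lasts 1/10 s, in which the tool goes at most 50 mm and 8.59 degrees, less where a joint would pass 70% of its speed; a pose out of reach is approached as far as the arm can. A call with a gripper value outside its range is refused whole. The fingers move at their own pace and stop on an object; "grip_force" is the grip in N (left out, the last holds). Time passes only in rows, so rows that do not move let the fingers close. It gives the time, the measured TCP pose, the force, the opening and the grip force at its end, in the units of the state.
- ctrl.get_obs(): the state, without advancing time (a new reading comes with each control period).
- ctrl.camera(name): name is "scene" or "top" or "wrist"; returns a dict with "img" (480x640x3 uint8, red, green, blue), "K" (3x3 intrinsics, pixels), "pose" (4x4, takes a point from camera to world coordinates); the wrist camera has in their place "hand_eye" (4x4, takes a point from camera to tool coordinates, whose origin is the TCP and whose axes are the flange's). Camera axes: x right, y up, looking along -z (the intrinsics and any distortion apply to the point x, -y, -z); pixel columns grow to the right and rows downward; lengths in m; the calibration is good to about 2 mm. The wrist camera is an equidistant fisheye: a pixel r from the principal point sees the ray r / f radians off the axis. A picture is of the moment at which its call begins: read the wrist's pose just before it. There is no depth.
- ctrl.hand_in(): hands the job in; it is judged then, once.
The state is a dict: "time_s": time; "qpos": joint angles; "joint_vel": joint speeds; "tau": joint torques, N m; "ee_pos": TCP position; "eef_rot": TCP orientation; "force": force on the tool from outside, world axes, zero at the start; "moment": the same for the moment, N m; "grip_width": finger opening in m; "grip_force": force on a finger pad.
Only numpy, scipy, OpenCV 4.12 (cv2) and the standard library are available. Lean on these libraries where they do the work, as an engineer would, in place of code of your own. Each camera call takes 0.05 s, during which the arm holds its last target. There are 200 camera calls.

## Working session

There is one attempt and no reset: what is moved stays moved. The work goes in short steps, Python scripts to look and compute and a tool call to move; the robot and the scene stay as the last step left them, time stands still between calls to the robot, and variables do not carry over. Pictures are saved under pics/ and viewed, at most 14 in all, crops included, and the job is handed in when it is done.

Besides the shell and the picture viewer there is one more tool, called by a JSON object that holds its "api" and its "payload", one argument or row to a line. apply_moves: Moves the arm, as the interface text tells. Its arguments: {"type":"object","properties":{"deltas":{"type":"array"},"grip_force":{"type":"number"}},"required":["deltas"]}

```bash
mkdir -p pics
cat > h.py <<'E'
import numpy as np, cv2
from station import ctrl
from scipy.spatial.transform import Rotation as R
def snap(n,f):
    o=ctrl.get_obs(); c=ctrl.camera(n); cv2.imwrite('pics/'+f,c['img'][:,:,::-1])
    K=c['K']
    if n=='wrist':
        T=np.eye(4);T[:3,:3]=R.from_euler('xyz',o['eef_rot']).as_matrix();T[:3,3]=o['ee_pos'];P=T@c['hand_eye']
    else: P=c['pose']
    np.savez('pics/'+f[:-4]+'.npz',K=K,P=P,w=(n=='wrist'),**({'d':c['dist']} if 'dist' in c else {}))
    return c,o
def pt(f,uv,z):
    d=np.load('pics/'+f+'.npz');K,P=d['K'],d['P'];out=[]
    for u,v in np.atleast_2d(uv):
        x=(u-K[0,2])/K[0,0];y=(v-K[1,2])/K[1,1]
        if d['w']:
            r=np.hypot(x,y)+1e-9; q=np.array([x/r*np.sin(r),-y/r*np.sin(r),-np.cos(r)])
        else: q=np.array([x,-y,-1])
        q=P[:3,:3]@q; s=(z-P[2,3])/q[2]; out.append(P[:3,3]+s*q)
    return np.round(np.array(out),4)
def proj(f,X):
    d=np.load('pics/'+f+'.npz');K,P=d['K'],d['P'];X=np.atleast_2d(X)
    q=(X-P[:3,3])@P[:3,:3]; x,y,z=q[:,0],-q[:,1],-q[:,2]
    if d['w']:
        h=np.hypot(x,y)+1e-9;t=np.arctan2(h,z);x,y=x/h*t,y/h*t
    else: x,y=x/z,y/z
    return np.round(np.c_[x*K[0,0]+K[0,2],y*K[1,1]+K[1,2]],1)
E
python3 - <<'E'
from h import *
for n in('top','scene'):
    c,o=snap(n,n+'0.png'); print(n,[k for k in c],c['K'],c['pose'] )
print(o)
E
```

```text
top ['img', 'K', 'pose'] [[494.32913627   0.         314.12459271]
 [  0.         494.32913627 240.51614302]
 [  0.           0.           1.        ]] [[ 0.0268957   0.98292709 -0.18201911  0.42018004]
 [-0.99890269  0.0334105   0.03282017 -0.04962579]
 [ 0.03834118  0.18093666  0.98274711  1.02030032]
 [ 0.          0.          0.          1.        ]]
scene ['img', 'K', 'pose'] [[443.06923262   0.         324.17031837]
 [  0.         443.06923262 237.20440013]
 [  0.           0.           1.        ]] [[ 0.83499443 -0.36566495  0.41118542  0.98331542]
 [ 0.55007288  0.53529198 -0.64100103 -0.65766073]
 [ 0.01428736  0.76141424  0.64810819  0.67160878]
 [ 0.          0.          0.          1.        ]]
{'time_s': 0.05, 'qpos': array([-1.30660259e+00,  3.00459619e-01,  1.52158408e+00,  9.65595575e-06,
        1.32065925e+00, -6.65775745e-02]), 'joint_vel': array([-4.83520045e-04,  3.11246739e-04,  5.72543391e-04, -4.97537192e-04,
        1.98470470e-04,  5.86925776e-05]), 'tau': array([ 9.73968527e-04, -5.33215213e+01, -3.53711379e+01,  7.09980377e-02,
        2.35521456e-02, -5.51384346e-05]), 'ee_pos': array([ 0.17857702, -0.51996381,  0.22989133]), 'eef_rot': array([-3.14048544e+00, -8.31982336e-05,  3.30768868e-01]), 'force': array([-0.16054709,  0.95781161, -0.63106373]), 'moment': array([-0.05692956,  0.00300056,  0.024361  ]), 'grip_force': 0.0, 'grip_width': 0.09408945464791081}
```

View pics/top0.png

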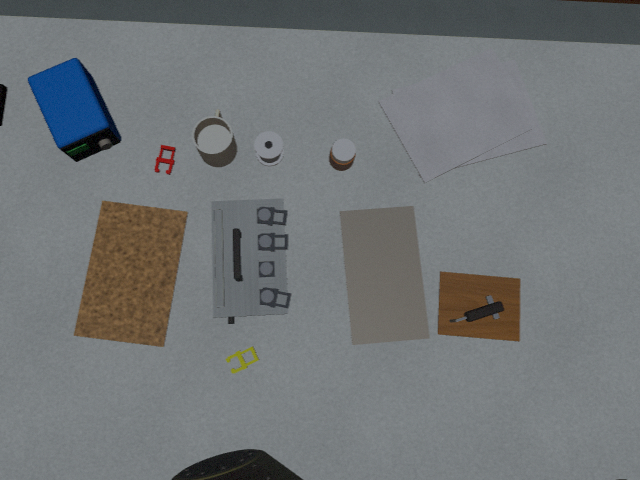

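View pics/scene0.png

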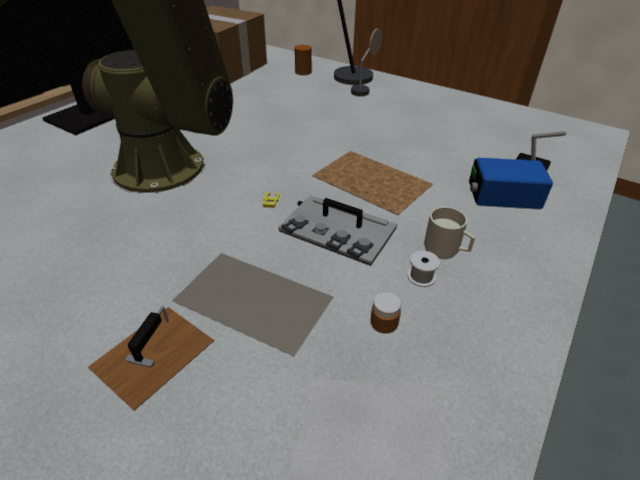

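The top view shows the unit at about (250,258), with grey clips at studs 0 (268,297), 2 (266,241) and 3 (266,215). Stud 1 at (266,268) has no clip. The red (165,160) and yellow (242,360) pieces are look-alikes, off the unit and the wrong colour. The pick is on the board at (483,312), the mat at (385,275) and the cork at (131,273). I'll confirm with one enlarged crop.

Run:
```python
from h import *
im=cv2.imread('pics/top0.png')
a=cv2.resize(im[190:330,200:300],None,fx=4,fy=4,interpolation=cv2.INTER_CUBIC)
b=cv2.resize(im[265:345,430:525],None,fx=4,fy=4,interpolation=cv2.INTER_CUBIC)
o=np.zeros((560,780,3),np.uint8);o[:,:400]=a;o[:320,400:780]=b
cv2.imwrite('pics/c0.png',o)
g=lambda uv,z:pt('top0',uv,z)
print('studs',g([(268,296.5),(266.5,268.5),(265.5,241.5),(265,214.5)],.027))
print('plate',g([(212,201),(283,199),(287,315),(214,318)],.015))
print('handle',g([(237,231),(239,280)],.056))
print('mat',g([(341,210),(414,206),(428,338),(352,344)],0))
print('pad',g([(102,201),(187,211),(165,346),(75,335)],.004))
print('board',g([(440,272),(520,278),(520,341),(438,334)],.004))
print('pick h',g([(468,318),(502,307)],.056),'heel',g([(489,296),(496,318)],.01),g([(452,321)],.03))
print('by',g([(214,140)],.045),g([(268,145)],.024),g([(343,152)],.03))
```

```text
studs [[0.4875 0.0062 0.027 ]
 [0.5435 0.0117 0.027 ]
 [0.5988 0.0162 0.027 ]
 [0.6551 0.0197 0.027 ]]
plate [[ 0.6828  0.1318  0.015 ]
 [ 0.6926 -0.0155  0.015 ]
 [ 0.4524 -0.0328  0.015 ]
 [ 0.4424  0.1125  0.015 ]]
handle [[0.6127 0.0714 0.056 ]
 [0.5158 0.0622 0.056 ]]
mat [[ 0.6771 -0.1391  0.    ]
 [ 0.6917 -0.2959  0.    ]
 [ 0.4145 -0.322   0.    ]
 [ 0.3984 -0.1663  0.    ]]
pad [[0.6772 0.3616 0.004 ]
 [0.6622 0.1844 0.004 ]
 [0.3849 0.2076 0.004 ]
 [0.4017 0.386  0.004 ]]
board [[ 0.5505 -0.3483  0.004 ]
 [ 0.5432 -0.5175  0.004 ]
 [ 0.4135 -0.511   0.004 ]
 [ 0.4231 -0.3417  0.004 ]]
pick h [[ 0.4552 -0.3864  0.056 ]
 [ 0.4785 -0.4547  0.056 ]] heel [[ 0.5031 -0.4478  0.01  ]
 [ 0.4585 -0.4606  0.01  ]] [[ 0.4493 -0.3629  0.03  ]]
by [[0.8051 0.1307 0.045 ]] [[0.8071 0.0204 0.024 ]] [[ 0.7958 -0.1386  0.03  ]]
```

View pics/c0.png

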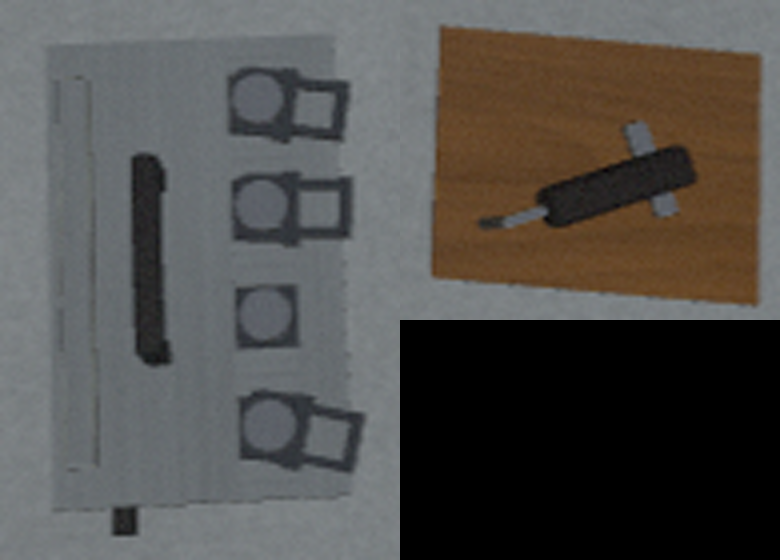

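{"api": "apply_moves", "payload": {
  "deltas": [
    [0,2.9,1,0,0,0,0.145],
    [0,2.9,1,0,0,0,0.145],
    [0,2.9,1,0,0,0,0.145],
    [0,2.9,1,0,0,0,0.145],
    [0,2.9,1,0,0,0,0.145],
    [0,2.9,1,0,0,0,0.145],
    [0,2.9,1,0,0,0,0.145],
    [0,2.9,1,0,0,0,0.145],
    [0,2.9,1,0,0,0,0.145],
    [0,2.7,1,0,0,0,0.145]
  ]
}}

```text
time_s: 1.1
ee_pos: [0.4678, -0.4195, 0.23]
eef_rot: [-3.141, -0.001, 1.787]
force: [0.2, -0.4, 0.1]
grip_width: 0.0938
grip_force: 0.0
```

{"api": "apply_moves", "payload": {
  "deltas": [
    [0,0,0,-2,0,0,0.12],
    [0,0,0,-2,0,0,0],
    [0,0,0,0,0,0,0],
    [0,0,0,0,0,0,0]
  ]
}}

```text
time_s: 1.5
ee_pos: [0.4666, -0.4202, 0.1907]
eef_rot: [-3.141, -0.0, 1.9]
force: [-0.0, 0.2, -0.9]
grip_width: 0.0942
grip_force: 0.0
```

Run:
```python
from h import *
c,o=snap('wrist','w1.png'); print(o['ee_pos'],o['eef_rot'],o['time_s'],o['qpos'],o['force'])
print(proj('w1',[[.467,-.4205,.056],[.481,-.454,.01],[.449,-.363,.03],[0.4875,.0062,.027],[.6551,.0197,.027]]))
```

```text
[ 0.46656438 -0.42023864  0.19073075] [-3.14139526e+00 -4.31594009e-04  1.90009863e+00] 1.5 [-7.91531256e-01  5.05782854e-01  1.32822339e+00  1.03255914e-05
  1.30806089e+00 -1.12083628e+00] [-0.00329022  0.15898993 -0.94591157]
[[ 323.7  237.6]
 [ 326.1  260.8]
 [ 325.6  160.9]
 [ 475.1 -136.3]
 [ 603.7  -67.2]]
```

View pics/w1.png

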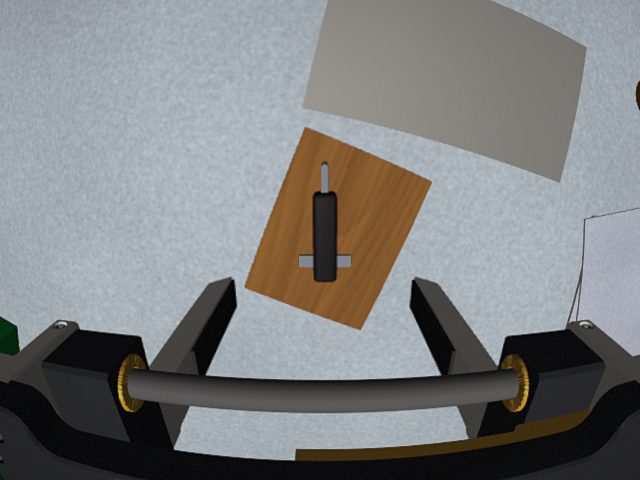

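The wrist view shows the pick's handle centred at (325,237), the heel at (325,261) and the prong at (325,163). This agrees with the estimate, so I descend and grip.

{"api": "apply_moves", "payload": {
  "deltas": [
    [0,0,0,-2,0,0,0],
    [0,0,0,-2,0,0,0],
    [0,0,0,-2,0,0,0],
    [0,0,0,-2,0,0,0],
    [0,0,0,-2,0,0,0],
    [0,0,0,-2,0,0,0],
    [0,0,0,-1,0,0,0],
    [0,0,0,-1,0,0,0],
    [0,0,0,0,0,0,0],
    [150,0,0,0,0,0,0]
  ],
  "grip_force": 45
}}

```text
time_s: 2.55
ee_pos: [0.4669, -0.4205, 0.0513]
eef_rot: [3.141, 0.001, 1.901]
force: [-0.6, 0.2, 0.3]
grip_width: 0.0888
grip_force: 0.0
```

{"api": "apply_moves", "payload": {
  "deltas": [
    [255,0,0,0,0,0,0],
    [255,0,0,0,0,0,0],
    [255,0,0,0,0,0,0],
    [255,0,0,0,0,0,0],
    [255,0,0,0,0,0,0],
    [255,0,0,0,0,0,0],
    [255,0,0,0,0,0,0],
    [255,0,0,0,0,0,0]
  ]
}}

```text
time_s: 3.35
ee_pos: [0.4666, -0.4202, 0.0504]
eef_rot: [-3.142, -0.0, 1.901]
force: [-0.3, -0.0, 1.5]
grip_width: 0.0252
grip_force: 0.0
```

{"api": "apply_moves", "payload": {
  "deltas": [
    [255,0,0,0,0,0,0],
    [255,0,0,0,0,0,0],
    [255,0,0,0,0,0,0],
    [255,0,0,0,0,0,0],
    [255,0,0,2,0,0,0],
    [255,0,0,2,0,0,0],
    [255,0,0,2,0,0,0]
  ]
}}

```text
time_s: 4.05
ee_pos: [0.4665, -0.42, 0.111]
eef_rot: [-3.141, -0.001, 1.901]
force: [-0.5, -0.2, -0.5]
grip_width: 0.0196
grip_force: 45.0
```

Run:
```python
from h import *
e=pt('top0',[(282.75,299.25),(279.75,242.5),(279.25,216.5)],.02)
s=pt('top0',[(268,296.5),(265.5,241.5),(265,214.5)],.027)
for a,b in zip(e,s):
    d=a-b; print(a,np.hypot(*d[:2]),'dir',np.arctan2(d[1],d[0]))
u=(s[2]-s[0]);print('unit yaw',np.arctan2(u[1],u[0]))
```

```text
[ 0.4833 -0.0232  0.02  ] 0.02969848480983499 dir -1.71269338139906
[ 0.5989 -0.0126  0.02  ] 0.028800173610587836 dir -1.5673241185266562
[ 0.6536 -0.0094  0.02  ] 0.029138634147811395 dir -1.622297137746124
unit yaw 0.08037539708808195
```

{"api": "apply_moves", "payload": {
  "deltas": [
    [255,0.1,3,0,0,0,-0.05],
    [255,0.2,4,0,0,0,-0.05],
    [255,0.2,4,0,0,0,-0.05],
    [255,0.2,4,0,0,0,-0.05],
    [255,0.2,4,0,0,0,-0.05],
    [255,0.2,4,0,0,0,-0.05],
    [255,0.2,4,0,0,0,-0.05],
    [255,0.2,4,0,0,0,0],
    [255,0.1,2.9,0,0,0,0],
    [255,0,0,0,0,0,0]
  ]
}}

```text
time_s: 5.05
ee_pos: [0.4826, -0.0785, 0.1105]
eef_rot: [-3.141, -0.0, 1.554]
force: [0.2, 0.5, -1.4]
grip_width: 0.0195
grip_force: 45.0
```

Run:
```python
from h import *
c,o=snap('wrist','w2.png'); print(o['ee_pos'],o['eef_rot'],o['time_s'],o['force'],o['grip_width'])
y=o['eef_rot'][2];p=o['ee_pos']+np.array([.058*np.cos(y),.058*np.sin(y),-.0465])
print('tip',p,proj('w2',[p,[.4833,-.0232,.02],[.4875,.0062,.027],[.5989,-.0126,.02],[.6536,-.0094,.02]]))
```

```text
[ 0.48255057 -0.07845385  0.11051694] [-3.14147487e+00 -3.18327545e-04  1.55396603e+00] 5.05 [ 0.24780723  0.54743977 -1.38384684] 0.019503014585241726
tip [ 0.48352668 -0.02046207  0.06401694] [[323.6 178.6]
 [323.2 174.9]
 [329.1 130.5]
 [487.1 161.7]
 [549.5 161.4]]
```

View pics/w2.png

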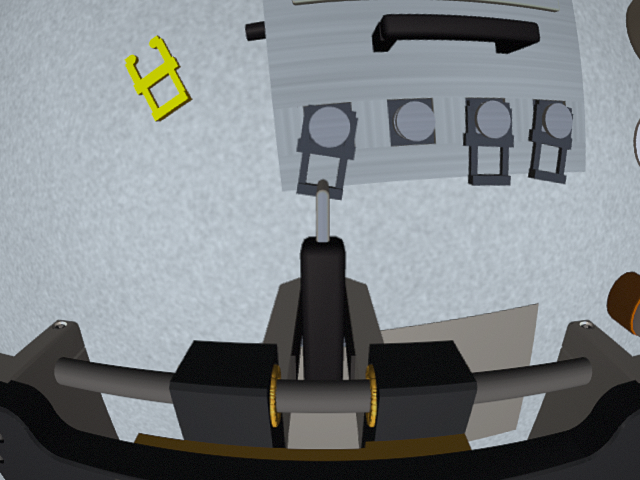

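The wrist view shows eye 0 around (323,171), eye 2 (489,162) and eye 3 (549,161). These agree with the projections, and the prong is above eye 0. I descend.

{"api": "apply_moves", "payload": {
  "deltas": [
    [255,0,0,-1,0,0,0],
    [255,0,0,-1,0,0,0],
    [255,0,0,-1,0,0,0],
    [255,0,0,-0.7,0,0,0],
    [255,0,0,-0.5,0,0,0],
    [255,0,0,-0.4,0,0,0],
    [255,0,0,0,0,0,0]
  ]
}}

```text
time_s: 5.8
ee_pos: [0.4825, -0.0812, 0.064]
eef_rot: [-3.141, -0.0, 1.551]
force: [-0.1, 0.3, -1.0]
grip_width: 0.0197
grip_force: 45.0
```

Run:
```python
from h import *
c,o=snap('wrist','w3.png'); print(o['ee_pos'],o['force'])
im=cv2.imread('pics/w3.png')[20:260,200:600]; cv2.imwrite('pics/w3c.png',cv2.resize(im,None,fx=2,fy=2,interpolation=cv2.INTER_CUBIC))
```

```text
[ 0.48246837 -0.08117181  0.06399166] [-0.05092475  0.33864754 -0.97110286]
```

View pics/w3c.png

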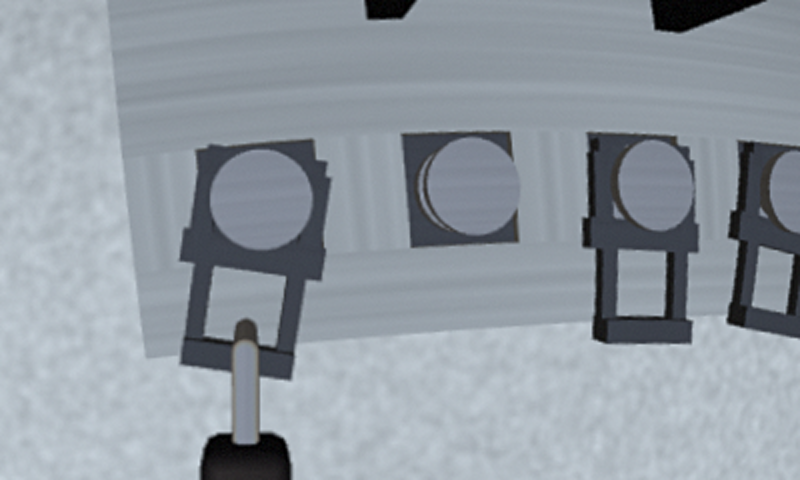

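The prong is in eye 0 near its end bar, at crop (246,330), with no contact force. I pull along the clip's axis.

{"api": "apply_moves", "payload": {
  "deltas": [
    [255,-0.05,-0.3,0,0,0,0],
    [255,-0.05,-0.3,0,0,0,0],
    [255,-0.05,-0.3,0,0,0,0],
    [255,0,0,0,0,0,0]
  ]
}}

```text
time_s: 6.25
ee_pos: [0.4811, -0.0906, 0.0646]
eef_rot: [3.141, 0.0, 1.55]
force: [0.2, 1.1, -0.4]
grip_width: 0.0196
grip_force: 45.1
```

{"api": "apply_moves", "payload": {
  "deltas": [
    [255,-0.05,-0.3,0,0,0,0],
    [255,-0.05,-0.3,0,0,0,0],
    [255,0,0,0,0,0,0]
  ]
}}

```text
time_s: 6.55
ee_pos: [0.4804, -0.097, 0.065]
eef_rot: [3.141, 0.001, 1.551]
force: [0.0, -3.5, 4.3]
grip_width: 0.0195
grip_force: 45.0
```

Run:
```python
from h import *
c,o=snap('wrist','w4.png'); print(o['ee_pos'],o['force'])
im=cv2.imread('pics/w4.png')[20:260,200:600]; cv2.imwrite('pics/w4c.png',cv2.resize(im,None,fx=2,fy=2,interpolation=cv2.INTER_CUBIC))
```

```text
[ 0.48044602 -0.09699756  0.06495866] [ 0.04584449 -3.53477552  4.28728931]
```

View pics/w4c.png

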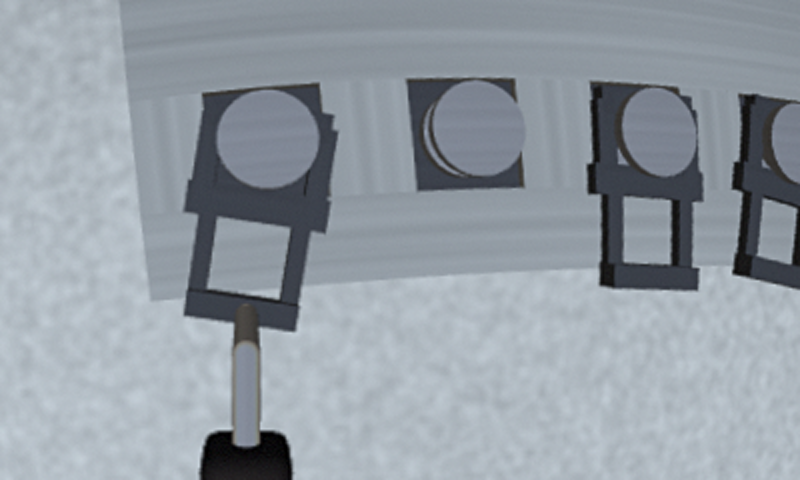

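Run:
```python
from h import *
for f,e in(('w3',(.48247,-.08117,.06399)),('w4',(.48045,-.097,.06496))):
  b=np.array(e)
  for dz in(-.0465,-.04,-.03,-.013,-.003): print(f,dz,(proj(f,b+[.001,.058,dz])-[200,20])*2)
  print('yspan',(proj(f,b+[.001,.055,-.0465])-[200,20])*2)
```

```text
w3 -0.0465 [[246.8 317.2]]
w3 -0.04 [[246.8 320. ]]
w3 -0.03 [[246.8 324.8]]
w3 -0.013 [[246.8 334.4]]
w3 -0.003 [[246.8 341. ]]
yspan [[247. 328.]]
w4 -0.0465 [[246.4 317. ]]
w4 -0.04 [[246.4 320. ]]
w4 -0.03 [[246.6 324.8]]
w4 -0.013 [[246.6 334.4]]
w4 -0.003 [[246.8 341. ]]
yspan [[246.6 327.8]]
```

{"api": "apply_moves", "payload": {
  "deltas": [
    [255,0,0,1,0,0,0],
    [255,0,0,1,0,0,0],
    [255,0,0,0,0,0,0],
    [255,0,0,0,0,0,0]
  ],
  "grip_force": 60
}}

```text
time_s: 7.0
ee_pos: [0.4802, -0.0962, 0.0848]
eef_rot: [3.141, 0.0, 1.551]
force: [0.1, 0.8, -1.3]
grip_width: 0.0198
grip_force: 60.0
```

Run:
```python
from h import *
c,o=snap('wrist','w5.png'); print(o['ee_pos'],o['force'],o['grip_width'])
im=cv2.imread('pics/w5.png')[20:260,200:600]; cv2.imwrite('pics/w5c.png',cv2.resize(im,None,fx=2,fy=2,interpolation=cv2.INTER_CUBIC))
b=o['ee_pos']
for dz in(-.0465,-.003): print(dz,(proj('w5',b+[.001,.058,dz])-[200,20])*2)
```

```text
[ 0.48019784 -0.09620679  0.08476059] [ 0.07160061  0.75243376 -1.32213218] 0.01977922270243757
-0.0465 [[246.6 317.2]]
-0.003 [[246.8 341. ]]
```

View pics/w5c.png

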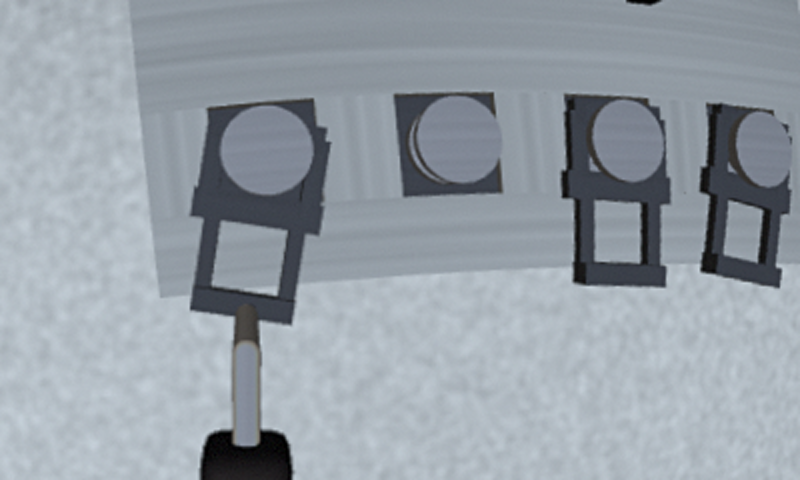

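The pick has pitched up about 0.1 rad in the grip: its tip is at crop y 305 where 317 was expected. The prong rode over the bar and the clip didn't move. I'll set the pick down level, regrip at 60 N, and pull obliquely so that the pad faces take the torque.

{"api": "apply_moves", "payload": {
  "deltas": [
    [255,0,-1,0,0,0,-0.13],
    [255,0,-1,0,0,0,-0.14],
    [255,0,-1,0,0,0,-0.14],
    [255,0,-1,0,0,0,-0.14],
    [255,0,-1,-0.5,0,0,-0.14],
    [255,0,-1,-0.9,0,0,-0.14],
    [255,0,-1,-1,0,0,-0.13],
    [255,0,0,-0.7,0,0,0],
    [255,0,0,-0.3,0,0,0],
    [255,0,0,0,0,0,0]
  ]
}}

```text
time_s: 8.05
ee_pos: [0.4801, -0.1658, 0.0504]
eef_rot: [-3.141, 0.0, 0.595]
force: [0.0, -0.9, 0.3]
grip_width: 0.0196
grip_force: 60.0
```

{"api": "apply_moves", "payload": {
  "deltas": [
    [255,0,0,-0.2,0,0,0],
    [255,0,0,0,0,0,0],
    [180,0,0,0,0,0,0],
    [180,0,0,0,0,0,0],
    [180,0,0,0,0,0,0],
    [180,0,0,0,0,0,0],
    [180,0,0,0,0,0,0]
  ]
}}

```text
time_s: 8.75
ee_pos: [0.4801, -0.1661, 0.0484]
eef_rot: [-3.141, 0.0, 0.591]
force: [-0.5, 0.2, 0.2]
grip_width: 0.0272
grip_force: 0.0
```

{"api": "apply_moves", "payload": {
  "deltas": [
    [255,0,0,-0.1,0,0,0],
    [255,0,0,0,0,0,0],
    [255,0,0,0,0,0,0],
    [255,0,0,0,0,0,0],
    [255,0,0,0,0,0,0],
    [255,0,0,0,0,0,0],
    [255,0,0,1,0,0,0],
    [255,0,0,1.5,0,0,0],
    [255,0,0,1.5,0,0,0],
    [255,0,0,0,0,0,0]
  ],
  "grip_force": 60
}}

```text
time_s: 9.75
ee_pos: [0.4811, -0.1666, 0.0897]
eef_rot: [3.139, -0.002, 0.591]
force: [0.8, 0.7, -1.6]
grip_width: 0.0196
grip_force: 60.0
```

```bash
cat >> h.py <<'E'
def chk(f,o):
    "find dark prong column in wrist image: print expected vs seen tip row (seen: darkest run above rod)"
    im=cv2.imread('pics/'+f+'.png'); b=o['ee_pos'];y=o['eef_rot'][2];h=np.array([np.cos(y)*.058,np.sin(y)*.058,0])
    e=proj(f,[b+h+[0,0,-.0465],b+h+[0,0,-.003]]); u=int(round(e[0,0]))
    col=im[150:200,u-1:u+2].mean(1).astype(int)
    print('expected',e.tolist()); print([(150+i,*c) for i,c in enumerate(col) if 12<=i<=36])
E
python3 - <<'E'
from h import *
c,o=snap('wrist','w6.png'); print(o['ee_pos'],o['force'],o['grip_width']); chk('w6',o)
E
```

```text
[ 0.48109984 -0.16655934  0.08970379] [ 0.81966728  0.66880355 -1.55169396] 0.01957297318613905
expected [[323.2, 178.0], [323.6, 189.5]]
[(162, np.int64(198), np.int64(189), np.int64(180)), (163, np.int64(198), np.int64(190), np.int64(180)), (164, np.int64(200), np.int64(191), np.int64(182)), (165, np.int64(203), np.int64(195), np.int64(185)), (166, np.int64(207), np.int64(198), np.int64(188)), (167, np.int64(206), np.int64(197), np.int64(187)), (168, np.int64(168), np.int64(162), np.int64(154)), (169, np.int64(71), np.int64(71), np.int64(71)), (170, np.int64(49), np.int64(52), np.int64(55)), (171, np.int64(55), np.int64(58), np.int64(61)), (172, np.int64(58), np.int64(59), np.int64(62)), (173, np.int64(57), np.int64(60), np.int64(62)), (174, np.int64(56), np.int64(59), np.int64(61)), (175, np.int64(55), np.int64(58), np.int64(60)), (176, np.int64(74), np.int64(79), np.int64(83)), (177, np.int64(114), np.int64(119), np.int64(123)), (178, np.int64(139), np.int64(142), np.int64(138)), (179, np.int64(152), np.int64(147), np.int64(138)), (180, np.int64(158), np.int64(145), np.int64(137)), (181, np.int64(160), np.int64(144), np.int64(136)), (182, np.int64(159), np.int64(144), np.int64(136)), (183, np.int64(159), np.int64(144), np.int64(137)), (184, np.int64(159), np.int64(145), np.int64(137)), (185, np.int64(159), np.int64(144), np.int64(137)), (186, np.int64(158), np.int64(144), np.int64(136))]
```

Run:
```python
from h import *
b=np.array([.4811,-.16656,.0897]);y=.591
from numpy import cos,sin
for r in(.058,.061,.064,.067):
  print(r,[proj('w6',b+[cos(y)*q,sin(y)*q,z])[0].tolist() for q,z in((r+.003,-.0465),(r-.003,-.003),(r+.003,-.003))])
d=np.load('pics/w3.npz')
b=np.array([.48247,-.08117,.06399])
r=.058;print([proj('w3',b+[0.001,q,z])[0].tolist() for q,z in((r+.003,-.0465),(r-.003,-.003),(r+.003,-.003))])
im=cv2.imread('pics/w3.png');print([(i,im[i,322:325].mean().astype(int)) for i in range(170,195)])
```

```text
0.058 [[323.2, 172.5], [323.6, 196.4], [323.6, 182.7]]
0.061 [[323.2, 167.1], [323.6, 189.5], [323.6, 175.7]]
0.064 [[323.2, 161.6], [323.6, 182.7], [323.6, 168.8]]
0.067 [[323.2, 156.1], [323.6, 175.7], [323.6, 161.8]]
[[323.3, 173.1], [323.5, 197.3], [323.2, 183.6]]
[(170, np.int64(153)), (171, np.int64(153)), (172, np.int64(155)), (173, np.int64(158)), (174, np.int64(157)), (175, np.int64(157)), (176, np.int64(157)), (177, np.int64(157)), (178, np.int64(147)), (179, np.int64(102)), (180, np.int64(58)), (181, np.int64(54)), (182, np.int64(57)), (183, np.int64(57)), (184, np.int64(57)), (185, np.int64(56)), (186, np.int64(57)), (187, np.int64(57)), (188, np.int64(55)), (189, np.int64(70)), (190, np.int64(110)), (191, np.int64(131)), (192, np.int64(139)), (193, np.int64(141)), (194, np.int64(141))]
```

{"api": "apply_moves", "payload": {
  "deltas": [
    [255,-0.8,1.9,0,0,0,0],
    [255,-0.8,1.9,0,0,0,0],
    [255,-0.8,1.9,0,0,0,0],
    [255,-0.8,1.9,0,0,0,0],
    [255,-0.8,1.9,0,0,0,0],
    [255,-0.8,1.65,0,0,0,0],
    [255,0,0,0,0,0,0],
    [255,0,0,0,0,0,0]
  ]
}}

```text
time_s: 10.6
ee_pos: [0.4323, -0.0549, 0.0873]
eef_rot: [3.142, 0.0, 0.591]
force: [0.3, -0.2, -1.0]
grip_width: 0.02
grip_force: 60.0
```

Run:
```python
from h import *
c,o=snap('wrist','w7.png'); print(o['ee_pos'],o['eef_rot'],o['force'])
im=cv2.imread('pics/w7.png')[0:240,200:600]; cv2.imwrite('pics/w7c.png',cv2.resize(im,None,fx=2,fy=2,interpolation=cv2.INTER_CUBIC))
y=o['eef_rot'][2];t=o['ee_pos']+[.0603*np.cos(y),.0603*np.sin(y),-.047]
print(t,proj('w7',[t,[t[0],t[1],.0165],[.4833,-.0215,.02]])*2-[400,0])
```

```text
[ 0.43228348 -0.05486715  0.08726617] [3.14157389e+00 1.03234125e-04 5.91399112e-01] [ 0.26472301 -0.22804652 -0.97756967]
[ 0.48234221 -0.02124851  0.04026617] [[247.  347. ]
 [246.8 339. ]
 [249.4 337.8]]
```

View pics/w7c.png

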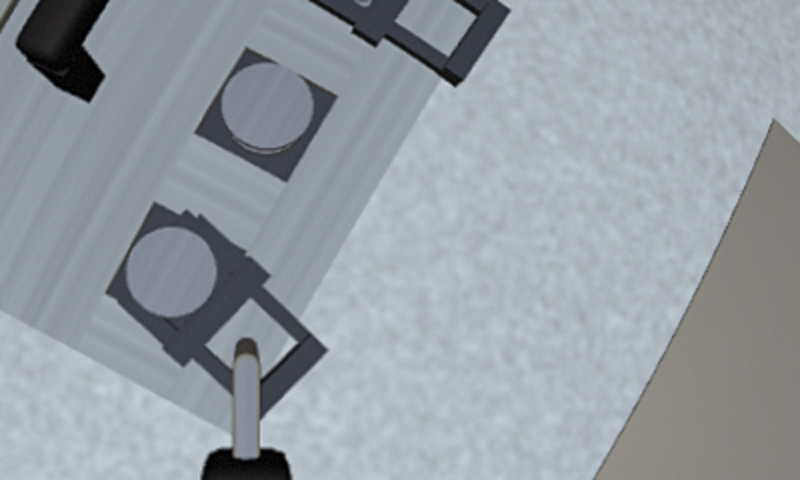

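The tip at crop (246,342) is over the middle of eye 0, around (252,341). I descend and pull along the clip axis.

{"api": "apply_moves", "payload": {
  "deltas": [
    [255,0.1,0,-1,0,0,0],
    [255,0,0,-1,0,0,0],
    [255,0,0,-0.4,0,0,0],
    [255,0,0,0,0,0,0]
  ]
}}

```text
time_s: 11.05
ee_pos: [0.4328, -0.0548, 0.0626]
eef_rot: [-3.141, 0.001, 0.59]
force: [-0.5, 0.1, -1.6]
grip_width: 0.0196
grip_force: 60.0
```

{"api": "apply_moves", "payload": {
  "deltas": [
    [255,-0.05,-0.35,0,0,0,0],
    [255,-0.05,-0.35,0,0,0,0],
    [255,-0.05,-0.35,0,0,0,0],
    [255,0,0,0,0,0,0]
  ]
}}

```text
time_s: 11.45
ee_pos: [0.4316, -0.0655, 0.0636]
eef_rot: [-3.142, -0.0, 0.59]
force: [-0.3, 0.1, -1.2]
grip_width: 0.0195
grip_force: 60.0
```

{"api": "apply_moves", "payload": {
  "deltas": [
    [255,0,-0.2,-0.05,0,0,0],
    [255,-0.05,-0.2,0,0,0,0],
    [255,0,0,0,0,0,0]
  ]
}}

```text
time_s: 11.75
ee_pos: [0.4311, -0.0691, 0.063]
eef_rot: [-3.141, -0.0, 0.591]
force: [-0.4, 2.8, -1.2]
grip_width: 0.0193
grip_force: 60.0
```

{"api": "apply_moves", "payload": {
  "deltas": [
    [255,0,-0.2,0,0,0,0],
    [255,-0.05,-0.2,0,0,0,0],
    [255,0,0,0,0,0,0]
  ]
}}

```text
time_s: 12.05
ee_pos: [0.4306, -0.0735, 0.063]
eef_rot: [3.141, 0.0, 0.591]
force: [0.4, 0.2, -1.3]
grip_width: 0.0197
grip_force: 60.0
```

Run:
```python
from h import *
c,o=snap('wrist','w8.png'); print(o['ee_pos'],o['eef_rot'],o['force'],o['moment'])
im=cv2.imread('pics/w8.png')[0:240,200:600]; cv2.imwrite('pics/w8c.png',cv2.resize(im,None,fx=2,fy=2,interpolation=cv2.INTER_CUBIC))
```

```text
[ 0.43062962 -0.07353991  0.06299202] [3.14121454e+00 1.47999589e-04 5.90638522e-01] [ 0.35533585  0.15427348 -1.30437007] [ 0.11981452 -0.03085812  0.02725987]
```

View pics/w8c.png

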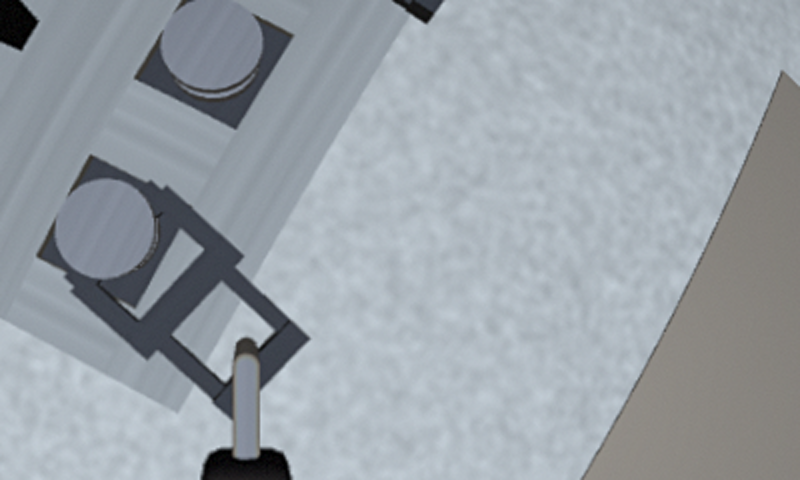

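Clip 0 is now sliding off its stud, with the prong on its bar at (246,345). I continue the pull.

{"api": "apply_moves", "payload": {
  "deltas": [
    [255,-0.05,-0.3,0,0,0,0],
    [255,-0.05,-0.3,0,0,0,0],
    [255,-0.05,-0.3,0,0,0,0],
    [255,0,0,0,0,0,0]
  ]
}}

```text
time_s: 12.5
ee_pos: [0.4291, -0.0826, 0.063]
eef_rot: [3.141, 0.0, 0.59]
force: [-0.3, -0.1, -1.3]
grip_width: 0.0193
grip_force: 60.0
```

{"api": "apply_moves", "payload": {
  "deltas": [
    [255,-0.05,-0.3,0,0,0,0],
    [255,-0.05,-0.3,0,0,0,0],
    [255,0,-0.3,0,0,0,0],
    [255,0,-0.3,0,0,0,0],
    [255,0,0,0,0,0,0]
  ]
}}

```text
time_s: 13.0
ee_pos: [0.4282, -0.0945, 0.063]
eef_rot: [3.141, -0.0, 0.59]
force: [0.1, 0.1, -1.1]
grip_width: 0.0194
grip_force: 60.0
```

Run:
```python
from h import *
c,o=snap('wrist','w9.png'); print(o['ee_pos'],o['eef_rot'],o['force'],o['moment'])
im=cv2.imread('pics/w9.png')[0:240,150:550]; cv2.imwrite('pics/w9c.png',cv2.resize(im,None,fx=2,fy=2,interpolation=cv2.INTER_CUBIC))
chk('w9',o)
```

```text
[ 0.42818215 -0.09454339  0.06297339] [ 3.14146113e+00 -8.33970256e-05  5.90404547e-01] [ 0.0687784   0.07708563 -1.08171176] [ 0.00916997  0.02688549 -0.03975689]
expected [[323.5, 177.8], [323.7, 189.5]]
[(162, np.int64(49), np.int64(50), np.int64(51)), (163, np.int64(50), np.int64(49), np.int64(52)), (164, np.int64(47), np.int64(49), np.int64(49)), (165, np.int64(50), np.int64(50), np.int64(51)), (166, np.int64(53), np.int64(52), np.int64(52)), (167, np.int64(62), np.int64(58), np.int64(55)), (168, np.int64(64), np.int64(60), np.int64(58)), (169, np.int64(56), np.int64(58), np.int64(58)), (170, np.int64(54), np.int64(57), np.int64(59)), (171, np.int64(54), np.int64(57), np.int64(59)), (172, np.int64(54), np.int64(57), np.int64(59)), (173, np.int64(55), np.int64(57), np.int64(59)), (174, np.int64(54), np.int64(56), np.int64(59)), (175, np.int64(52), np.int64(56), np.int64(57)), (176, np.int64(65), np.int64(68), np.int64(71)), (177, np.int64(103), np.int64(109), np.int64(113)), (178, np.int64(130), np.int64(134), np.int64(131)), (179, np.int64(145), np.int64(141), np.int64(134)), (180, np.int64(152), np.int64(140), np.int64(133)), (181, np.int64(154), np.int64(139), np.int64(132)), (182, np.int64(155), np.int64(140), np.int64(133)), (183, np.int64(153), np.int64(139), np.int64(132)), (184, np.int64(153), np.int64(139), np.int64(132)), (185, np.int64(153), np.int64(139), np.int64(132)), (186, np.int64(154), np.int64(140), np.int64(133))]
```

View pics/w9c.png

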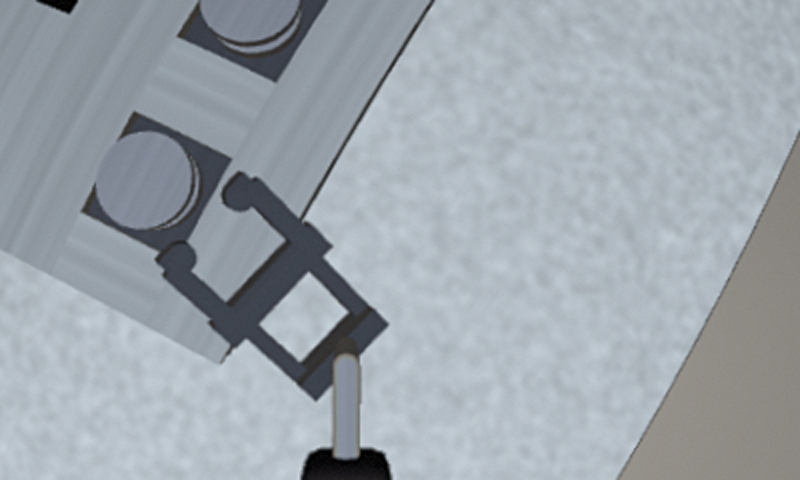

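Clip 0 is off its stud, with the jaws free at (240,190) and (178,257) and the prong inside the bar at (346,342). The eye is past the cover edge, so I lower the tip to just above the bench and drag.

{"api": "apply_moves", "payload": {
  "deltas": [
    [255,0,0,-0.5,0,0,0],
    [255,0,0,-0.5,0,0,0],
    [255,0,0,-0.35,0,0,0],
    [255,0,0,0,0,0,0],
    [255,0,-0.4,0,0,0,0],
    [255,0,-0.4,0,0,0,0],
    [255,0,-0.4,0,0,0,0],
    [255,0,-0.4,0,0,0,0],
    [255,0,-0.4,0,0,0,0],
    [255,0,-0.4,0,0,0,0]
  ]
}}

```text
time_s: 14.05
ee_pos: [0.4286, -0.118, 0.0496]
eef_rot: [3.141, -0.001, 0.591]
force: [0.4, 3.7, 6.9]
grip_width: 0.0195
grip_force: 60.0
```

{"api": "apply_moves", "payload": {
  "deltas": [
    [255,0,-0.6,0,0,0,0],
    [255,0,-0.8,0,0,0,0],
    [255,0,-0.8,0,0,0,0],
    [255,0,-0.8,0,0,0,0],
    [255,0,-0.8,0,0,0,0],
    [255,0,-0.8,0,0,0,0],
    [255,0,-0.8,0,0,0,0],
    [255,0,-0.8,0,0,0,0],
    [255,0,-0.8,0,0,0,0],
    [255,0,-0.8,0,0,0,0]
  ]
}}

```text
time_s: 15.05
ee_pos: [0.4285, -0.1962, 0.0496]
eef_rot: [3.141, -0.001, 0.591]
force: [-0.2, 5.1, 8.0]
grip_width: 0.0196
grip_force: 60.0
```

{"api": "apply_moves", "payload": {
  "deltas": [
    [255,0,-0.8,0,0,0,0],
    [255,0,-0.8,0,0,0,0],
    [255,0,-0.8,0,0,0,0],
    [255,0,-0.8,0,0,0,0],
    [255,0,-0.8,0,0,0,0],
    [255,0,-0.8,0,0,0,0],
    [255,0,-0.8,0,0,0,0],
    [255,0,-0.6,0,0,0,0],
    [255,0,-0.3,0,0,0,0],
    [255,0,0,0,0,0,0]
  ]
}}

```text
time_s: 16.05
ee_pos: [0.4285, -0.2614, 0.0496]
eef_rot: [3.141, -0.001, 0.591]
force: [0.3, 0.0, 6.3]
grip_width: 0.0197
grip_force: 60.0
```

```bash
cat >> h.py <<'E'
def clips(f):
    "dark steel blobs on mat area seen by top camera"
    im=cv2.imread('pics/'+f+'.png'); hsv=cv2.cvtColor(im,cv2.COLOR_BGR2HSV)
    m=((hsv[:,:,2]<85)).astype(np.uint8); n,l,s,c=cv2.connectedComponentsWithStats(m)
    for i in range(1,n):
        if 40<s[i,4]<5000 and 190<c[i][1]<400 and 190<c[i][0]<540: print(s[i].tolist(),c[i].round(1),pt(f,c[i],.005))
E
python3 - <<'E'
from h import *
c,o=snap('top','t1.png'); print(o['ee_pos'],o['force'],o['moment']); clips('t1')
y=.59;t=o['ee_pos']+[.0603*np.cos(y),.0603*np.sin(y),-.047];print(t,proj('t1',t))
E
```

```text
[ 0.42851772 -0.26139282  0.0496048 ] [0.30433135 0.04134701 6.26631977] [-0.00325876  0.0967585  -0.0392182 ]
[257, 207, 30, 19, 254] [271.8 216.4] [[0.6567 0.0067 0.005 ]]
[233, 228, 10, 54, 411] [236.7 254.8] [[0.5727 0.0757 0.005 ]]
[258, 233, 30, 19, 257] [273.2 242.4] [[0.6014 0.0016 0.005 ]]
[259, 261, 16, 16, 82] [267.8 271.3] [[0.5407 0.01   0.005 ]]
[260, 289, 44, 21, 382] [283.2 299.3] [[ 0.4842 -0.0237  0.005 ]]
[228, 316, 6, 8, 43] [230.6 319.9] [[0.4397 0.0807 0.005 ]]
[ 0.47862345 -0.22784425  0.0026048 ] [[382.5 305. ]]
```

{"api": "apply_moves", "payload": {
  "deltas": [
    [255,0,0,0.7,0,0,0],
    [255,0,0,0.7,0,0,0],
    [255,0,0,0,0,0,0],
    [255,0,0,0,0,0,0]
  ]
}}

```text
time_s: 16.5
ee_pos: [0.4282, -0.2612, 0.0636]
eef_rot: [3.141, -0.0, 0.591]
force: [0.4, 0.5, -1.4]
grip_width: 0.0196
grip_force: 60.0
```

Run:
```python
from h import *
c,o=snap('wrist','w10.png'); print(o['ee_pos'],o['force'])
c2,_=snap('scene','s10.png')
a=cv2.resize(cv2.imread('pics/t1.png')[270:330,240:320],None,fx=5,fy=5,interpolation=cv2.INTER_CUBIC)
b=cv2.resize(cv2.imread('pics/w10.png')[130:250,245:405],None,fx=2.5,fy=2.5,interpolation=cv2.INTER_CUBIC)
d=cv2.resize(cv2.imread('pics/s10.png')[190:290,220:420],None,fx=4,fy=3,interpolation=cv2.INTER_CUBIC)
cv2.imwrite('pics/m1.png',np.vstack([np.hstack([a,b]),d]))
chk('w10',o)
```

```text
[ 0.4281555  -0.26117288  0.06356368] [ 0.40805079  0.46080685 -1.36861096]
expected [[323.5, 177.8], [323.7, 189.5]]
[(162, np.int64(161), np.int64(169), np.int64(173)), (163, np.int64(162), np.int64(169), np.int64(174)), (164, np.int64(130), np.int64(136), np.int64(141)), (165, np.int64(80), np.int64(84), np.int64(87)), (166, np.int64(59), np.int64(61), np.int64(64)), (167, np.int64(60), np.int64(63), np.int64(66)), (168, np.int64(61), np.int64(65), np.int64(67)), (169, np.int64(63), np.int64(65), np.int64(69)), (170, np.int64(62), np.int64(65), np.int64(67)), (171, np.int64(61), np.int64(64), np.int64(67)), (172, np.int64(62), np.int64(65), np.int64(68)), (173, np.int64(61), np.int64(63), np.int64(67)), (174, np.int64(61), np.int64(64), np.int64(67)), (175, np.int64(61), np.int64(64), np.int64(67)), (176, np.int64(62), np.int64(65), np.int64(68)), (177, np.int64(62), np.int64(65), np.int64(68)), (178, np.int64(62), np.int64(64), np.int64(67)), (179, np.int64(60), np.int64(63), np.int64(67)), (180, np.int64(69), np.int64(73), np.int64(76)), (181, np.int64(100), np.int64(106), np.int64(110)), (182, np.int64(129), np.int64(134), np.int64(137)), (183, np.int64(147), np.int64(145), np.int64(142)), (184, np.int64(159), np.int64(148), np.int64(140)), (185, np.int64(161), np.int64(147), np.int64(139)), (186, np.int64(162), np.int64(146), np.int64(138))]
```

View pics/m1.png

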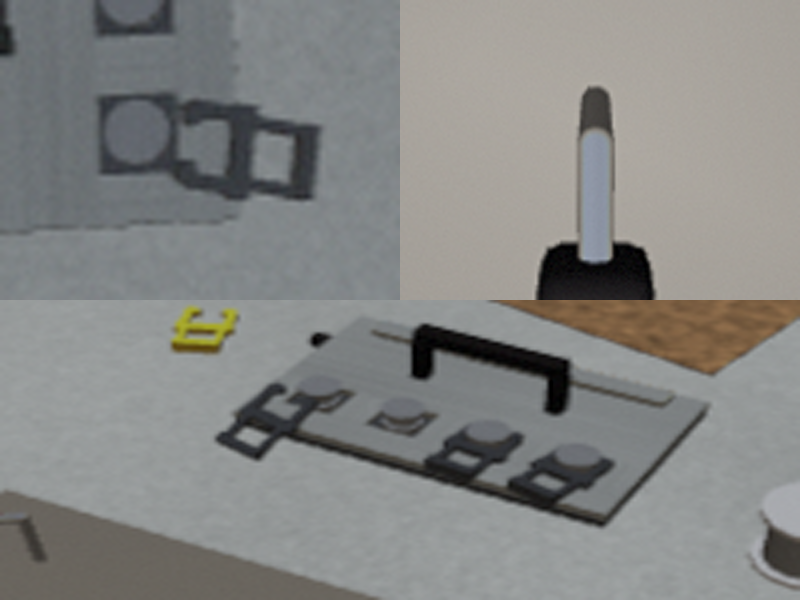

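The clip is off its stud but overhangs the cover edge, with its eye at top px (295,302). The prong had slipped off and the pick is pitched again. I re-level the pick on the mat, then hook again with the prong deep through the overhanging eye.

{"api": "apply_moves", "payload": {
  "deltas": [
    [255,0,0,-0.7,0,0,0],
    [255,0,0,-0.65,0,0,0],
    [255,0,0,0,0,0,0],
    [180,0,0,0,0,0,0],
    [180,0,0,0,0,0,0],
    [180,0,0,-0.2,0,0,0],
    [180,0,0,-0.1,0,0,0],
    [180,0,0,0,0,0,0],
    [255,0,0,0,0,0,0],
    [255,0,0,0,0,0,0]
  ]
}}

```text
time_s: 17.6
ee_pos: [0.4281, -0.2612, 0.047]
eef_rot: [-3.142, 0.0, 0.591]
force: [0.0, 0.2, -0.6]
grip_width: 0.0195
grip_force: 60.0
```

{"api": "apply_moves", "payload": {
  "deltas": [
    [255,0,0,0,0,0,0],
    [255,0,0,0,0,0,0],
    [255,0,0,0,0,0,0],
    [255,0,0,1,0,0,0],
    [255,0,0,1.5,0,0,0],
    [255,0,0,1.5,0,0,0],
    [255,0,0,0,0,0,0],
    [255,0,0,0,0,0,0]
  ],
  "grip_force": 60
}}

```text
time_s: 18.4
ee_pos: [0.4281, -0.2612, 0.087]
eef_rot: [3.141, -0.0, 0.591]
force: [1.4, -0.1, -1.4]
grip_width: 0.0194
grip_force: 60.0
```

```bash
cat >> h.py <<'E'
def tip(f,o,dz=-.047):
    "reach of prong from tip/bend rows in the wrist picture -> tip position"
    im=cv2.imread('pics/'+f+'.png').astype(int); b=o['ee_pos'];y=o['eef_rot'][2];a=np.array([np.cos(y),np.sin(y),0])
    u=int(round(proj(f,b+.06*a+[0,0,dz])[0,0])); col=im[150:200,u-1:u+2].mean((1,2))
    d=np.where(col<85)[0]+150; bend=d.max(); t0=d.max()
    while col[t0-151]<85 and t0>150: t0-=1
    rs=np.arange(.04,.08,.0005); v=[proj(f,b+(r+.003)*a+[0,0,dz])[0,1] for r in rs]; r=np.interp(-t0,-np.array(v),rs)
    print('rows tip,bend',t0,bend,'reach',r,'tip',(b+r*a+[0,0,dz]).round(4)); return b+r*a+[0,0,dz]
E
python3 - <<'E'
from h import *
c,o=snap('wrist','w11.png'); print(o['ee_pos'],o['eef_rot'],o['force']);tip('w11',o)
print(pt('t1',[(295,301.6),(304-2,302.5)],.015))
E
```

```text
[ 0.42811228 -0.26116207  0.08703742] [ 3.14115861e+00 -1.67272934e-04  5.90789271e-01] [ 1.40693311 -0.14201287 -1.36968172]
rows tip,bend 162 166 reach 0.0636666666666667 tip [ 0.481  -0.2257  0.04  ]
[[ 0.4796 -0.0479  0.015 ]
 [ 0.4782 -0.0621  0.015 ]]
```

{"api": "apply_moves", "payload": {
  "deltas": [
    [255,0,2,0,0,0,0],
    [255,0,2,0,0,0,0],
    [255,0,2,0,0,0,0],
    [255,0,2,0,0,0,0],
    [255,0,2,0,0,0,0],
    [255,0,2,0,0,0,0],
    [255,0,2,0,0,0,0],
    [255,0,2,0,0,0,0],
    [255,-0.1,1.8,0,0,0,0],
    [255,0,0,0,0,0,0]
  ]
}}

```text
time_s: 19.45
ee_pos: [0.4266, -0.0817, 0.0863]
eef_rot: [-3.14, 0.001, 0.593]
force: [0.4, 0.3, -0.9]
grip_width: 0.0198
grip_force: 60.0
```

Run:
```python
from h import *
c,o=snap('wrist','w12.png'); print(o['ee_pos'],o['force'])
t=o['ee_pos']+.0637*np.array([np.cos(.591),np.sin(.591),0])+[0,0,-.047]
q=(proj('w12',[t,[t[0],t[1],.01],[.4796,-.0479,.015]])-[240,100])*4;print(t,q)
im=cv2.imread('pics/w12.png')[100:240,240:430]; cv2.imwrite('pics/w12c.png',cv2.resize(im,None,fx=4,fy=4,interpolation=cv2.INTER_CUBIC))
```

```text
[ 0.42663309 -0.08172571  0.08629418] [ 0.35246448  0.25317914 -0.89338788]
[ 0.47952855 -0.0462326   0.03929418] [[335.2 269.2]
 [335.2 252.4]
 [344.4 260.8]]
```

View pics/w12c.png

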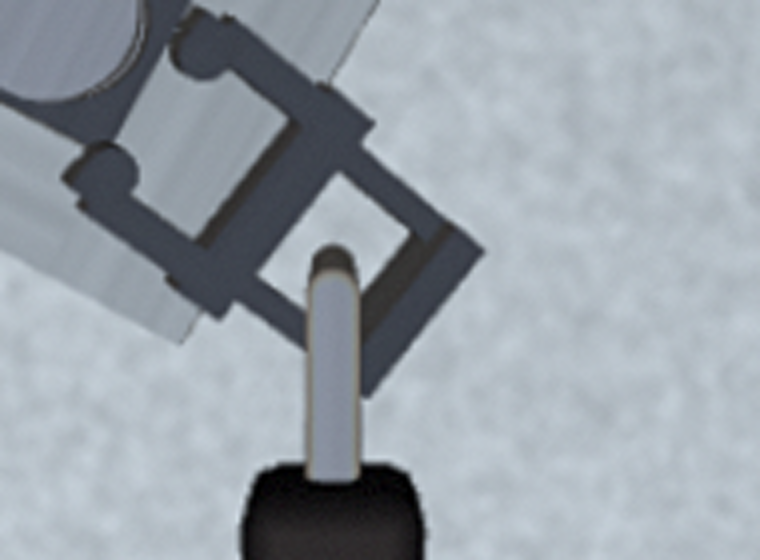

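The clip is tilted off the edge, with its eye centre at crop (335,262) and the tip above it at (333,255). I descend through it.

{"api": "apply_moves", "payload": {
  "deltas": [
    [255,0,0,-1,0,0,0],
    [255,0,0,-1,0,0,0],
    [255,0,0,-0.6,0,0,0],
    [255,0,0,0,0,0,0]
  ]
}}

```text
time_s: 19.9
ee_pos: [0.4265, -0.0834, 0.0597]
eef_rot: [-3.14, 0.001, 0.59]
force: [-0.0, 0.1, -1.4]
grip_width: 0.0197
grip_force: 60.0
```

{"api": "apply_moves", "payload": {
  "deltas": [
    [255,0,0,-0.5,0,0,0],
    [255,0,0,-0.3,0,0,0],
    [255,0,0,0,0,0,0]
  ]
}}

```text
time_s: 20.2
ee_pos: [0.427, -0.0832, 0.0526]
eef_rot: [-3.141, 0.0, 0.591]
force: [0.2, 0.5, -1.0]
grip_width: 0.0198
grip_force: 60.0
```

{"api": "apply_moves", "payload": {
  "deltas": [
    [255,0,0,-0.2,0,0,0],
    [255,0,-0.4,0,0,0,0],
    [255,0,-0.4,0,0,0,0],
    [255,0,-0.4,0,0,0,0],
    [255,0,-0.4,0,0,0,0],
    [255,0,-0.4,0,0,0,0],
    [255,0,-0.4,0,0,0,0],
    [255,0,-0.4,0,0,0,0],
    [255,0,-0.4,0,0,0,0],
    [255,0,0,0,0,0,0]
  ]
}}

```text
time_s: 21.2
ee_pos: [0.4272, -0.1156, 0.051]
eef_rot: [3.141, -0.0, 0.59]
force: [-0.1, 0.4, -1.2]
grip_width: 0.0198
grip_force: 60.0
```

{"api": "apply_moves", "payload": {
  "deltas": [
    [255,0,-0.4,0,0,0,0],
    [255,0,-0.4,0,0,0,0],
    [255,0,-0.4,0,0,0,0],
    [255,0,-0.4,0,0,0,0],
    [255,0,-0.4,0,0,0,0],
    [255,0,-0.4,0,0,0,0],
    [255,0,-0.4,0,0,0,0],
    [255,0,-0.4,0,0,0,0],
    [255,0,0,0,0,0,0]
  ]
}}

```text
time_s: 22.1
ee_pos: [0.4272, -0.1476, 0.051]
eef_rot: [3.141, -0.0, 0.59]
force: [-0.0, -0.5, -1.1]
grip_width: 0.0192
grip_force: 60.0
```

Run:
```python
from h import *
c,o=snap('top','t2.png'); print(o['ee_pos'],o['force']); clips('t2')
c,o=snap('wrist','w13.png');tip('w13',o)
```

```text
[ 0.42715621 -0.1476388   0.05095129] [-0.00861364 -0.51043862 -1.11196259]
[257, 207, 30, 19, 253] [271.9 216.4] [[0.6568 0.0067 0.005 ]]
[233, 228, 10, 54, 408] [236.6 254.9] [[0.5726 0.0758 0.005 ]]
[258, 233, 30, 19, 262] [273.2 242.4] [[0.6014 0.0015 0.005 ]]
[259, 261, 16, 16, 98] [266.6 269.9] [[0.5433 0.0127 0.005 ]]
[260, 288, 16, 17, 104] [267.3 297.1] [[0.4877 0.0089 0.005 ]]
[228, 316, 6, 8, 43] [230.6 319.9] [[0.4397 0.0807 0.005 ]]
rows tip,bend 162 166 reach 0.0636666666666667 tip [ 0.48   -0.1119  0.0039]
```

Clip 0 has left the unit and follows the pick, so I drag it on to the mat.

{"api": "apply_moves", "payload": {
  "deltas": [
    [255,0,-0.4,0,0,0,0],
    [255,0,-0.6,0,0,0,0],
    [255,0,-0.6,0,0,0,0],
    [255,0,-0.6,0,0,0,0],
    [255,0,-0.6,0,0,0,0],
    [255,0,-0.6,0,0,0,0],
    [255,0,-0.6,0,0,0,0],
    [255,0,-0.6,0,0,0,0],
    [255,0,-0.6,0,0,0,0],
    [255,0,-0.6,0,0,0,0]
  ]
}}

```text
time_s: 23.2
ee_pos: [0.4271, -0.2057, 0.0509]
eef_rot: [-3.142, 0.0, 0.591]
force: [0.2, 1.8, -0.7]
grip_width: 0.0192
grip_force: 60.0
```

{"api": "apply_moves", "payload": {
  "deltas": [
    [255,0,-0.6,0,0,0,0],
    [255,0,-0.6,0,0,0,0],
    [255,0,-0.6,0,0,0,0],
    [255,0,-0.6,0,0,0,0],
    [255,0,-0.6,0,0,0,0],
    [255,0,-0.6,0,0,0,0],
    [255,0,-0.6,0,0,0,0],
    [255,0,-0.6,0,0,0,0],
    [255,0,-0.6,0,0,0,0],
    [255,0,-0.6,0,0,0,0]
  ]
}}

```text
time_s: 24.2
ee_pos: [0.4271, -0.2657, 0.0509]
eef_rot: [-3.142, 0.0, 0.591]
force: [0.7, -0.1, -1.4]
grip_width: 0.0194
grip_force: 60.0
```

{"api": "apply_moves", "payload": {
  "deltas": [
    [255,0,-0.4,0,0,0,0],
    [255,0,0,0,0,0,0],
    [255,0,0.3,0,0,0,0],
    [255,0,0,1,0,0,0],
    [255,0,0,1.5,0,0,0],
    [255,0,0,1.5,0,0,0],
    [255,0,0,0,0,0,0],
    [255,0,0,0,0,0,0]
  ]
}}

```text
time_s: 25.0
ee_pos: [0.4272, -0.266, 0.0911]
eef_rot: [3.141, -0.0, 0.591]
force: [0.1, -0.2, -1.8]
grip_width: 0.0199
grip_force: 60.0
```

Run:
```python
from h import *
c,o=snap('wrist','w14.png');print(o['ee_pos'],o['force']);t=tip('w14',o)
im=cv2.imread('pics/w14.png');m=(im.max(2)<90).astype(np.uint8);m[240:]=0
n,l,s,cc=cv2.connectedComponentsWithStats(m)
for i in range(1,n):
    if s[i,4]>150: print(s[i],cc[i].round(1),pt('w14',cc[i],.004))
```

```text
[ 0.4271967  -0.26604785  0.09113137] [ 0.05828199 -0.22747575 -1.82672145]
rows tip,bend 162 166 reach 0.0636666666666667 tip [ 0.4801 -0.2306  0.0441]
[ 43   0  34  21 275] [61.2 10. ] [[0.4776 0.015  0.004 ]]
[ 76   0  38  57 631] [94.  27.4] [[ 0.4777 -0.0277  0.004 ]]
[  0 100   7  34 189] [  2.3 115.5] [[0.3752 0.0301 0.004 ]]
[ 253  102  100   86 2169] [302.5 146.2] [[ 0.4812 -0.2136  0.004 ]]
[300 216  46  24 975] [322.7 228.7] [[ 0.4426 -0.2553  0.004 ]]
```

Clip 0 is on the mat at about (0.481, −0.214). Next is clip 3, then clip 2, so that the heel clears the parts already laid down.

{"api": "apply_moves", "payload": {
  "deltas": [
    [255,2.1,2.7,0,0,0,0],
    [255,2.2,2.8,0,0,0,0],
    [255,2.2,2.8,0,0,0,0],
    [255,2.2,2.8,0,0,0,0],
    [255,2.2,2.8,0,0,0,0],
    [255,2.2,2.8,0,0,0,0],
    [255,2.2,2.8,0,0,0,0],
    [255,2.05,2.65,0,0,0,0],
    [255,0,0,0,0,0,0],
    [255,0,0,0,0,0,0]
  ]
}}

```text
time_s: 26.05
ee_pos: [0.6002, -0.0443, 0.0898]
eef_rot: [-3.141, 0.001, 0.592]
force: [0.6, -0.3, -1.1]
grip_width: 0.0198
grip_force: 60.0
```

Run:
```python
from h import *
c,o=snap('wrist','w15.png');print(o['ee_pos'],o['eef_rot'],o['force'])
t=o['ee_pos']+.0637*np.array([np.cos(.591),np.sin(.591),0])+[0,0,-.047];print(t)
# bright hole of the eye: bright region enclosed by dark clip
im=cv2.imread('pics/w15.png');m=(im.max(2)<100).astype(np.uint8)
cs,h=cv2.findContours(m,cv2.RETR_CCOMP,cv2.CHAIN_APPROX_NONE)
for i,k in enumerate(cs):
    if h[0][i][3]>=0 and cv2.contourArea(k)>150:
        r=cv2.minAreaRect(k); print('hole',r,cv2.contourArea(k),pt('w15',r[0],.018))
r,l=cv2.minAreaRect,0
print(proj('w15',[[.6536,-.0094,.018],[.5989,-.0126,.018],t]))
v=(im.max(2)<100)[110:230:3,250:400:2]
print('\n'.join(''.join('#' if a else '.' for a in q) for q in v))
```

```text
[ 0.60019206 -0.04425618  0.08983049] [-3.14053271e+00  1.41755289e-03  5.91939497e-01] [ 0.57532116 -0.33280818 -1.13194827]
[ 0.65308751 -0.00876307  0.04283049]
hole ((214.17745971679688, 273.921630859375), (38.01142120361328, 14.969964981079102), 35.90972137451172) 207.0 [[0.5515 0.0123 0.018 ]]
hole ((323.0, 423.5), (51.0, 94.0), 90.0) 3827.0 [[ 0.4815 -0.1238  0.018 ]]
hole ((372.9739990234375, 402.54638671875), (8.086075782775879, 49.13480758666992), 2.726311206817627) 280.5 [[ 0.5229 -0.144   0.018 ]]
hole ((272.7585144042969, 402.5577392578125), (49.13292694091797, 8.386282920837402), 87.33700561523438) 287.0 [[ 0.4782 -0.0777  0.018 ]]
hole ((529.0562133789062, 411.54156494140625), (59.4350700378418, 135.6326141357422), 81.46923065185547) 4453.5 [[ 0.5817 -0.2878  0.018 ]]
hole ((118.21405029296875, 411.13189697265625), (138.49330139160156, 58.82758712768555), 8.70737075805664) 3972.0 [[0.3686 0.0298 0.018 ]]
hole ((323.0, 358.5), (52.0, 43.0), 0.0) 766.0 [[ 0.5376 -0.086   0.018 ]]
hole ((184.3356475830078, 330.9383544921875), (31.249990463256836, 10.884827613830566), 20.5
[... 2699 characters left out ...]
................
...#.###########...........................................................
....#.#########............................................................
......##########...........................................................
.....#############.........................................................
.....################......................................................
.....#######...########.....######......######.............................
.....######......#########.####################............................
.....#####..........###########################............................
....#####.............##########################...........................
```

Eye 3 is centred around px (322,162) and the tip is over it, so I descend. From the same view, eye 2 is at (0.5997, −0.0114).

{"api": "apply_moves", "payload": {
  "deltas": [
    [255,0,0,-1,0,0,0],
    [255,0,0,-1,0,0,0],
    [255,0,0,-0.6,0,0,0],
    [255,0,0,0,0,0,0]
  ]
}}

```text
time_s: 26.5
ee_pos: [0.5999, -0.045, 0.0635]
eef_rot: [-3.14, 0.002, 0.59]
force: [-0.8, 0.7, -0.7]
grip_width: 0.0195
grip_force: 60.0
```

{"api": "apply_moves", "payload": {
  "deltas": [
    [255,0,-0.3,0,0,0,0],
    [255,0,-0.3,0,0,0,0],
    [255,-0.05,-0.2,0,0,0,0],
    [255,0,-0.2,0,0,0,0],
    [255,0,-0.2,0,0,0,0],
    [255,-0.05,-0.2,0,0,0,0],
    [255,0,-0.2,0,0,0,0],
    [255,0,0,0,0,0,0]
  ]
}}

```text
time_s: 27.3
ee_pos: [0.5996, -0.0606, 0.065]
eef_rot: [-3.141, -0.0, 0.591]
force: [0.5, 2.8, -2.5]
grip_width: 0.0197
grip_force: 60.0
```

```bash
cat >> h.py <<'E'
def asc(f,u0=250,u1=400,v0=110,v1=215):
    im=cv2.imread('pics/'+f+'.png'); v=(im.max(2)<100)[v0:v1:3,u0:u1:2]
    print('\n'.join(''.join('#' if a else '.' for a in q) for q in v))
E
python3 - <<'E'
from h import *
c,o=snap('wrist','w16.png');print(o['ee_pos'],o['force'],o['moment']);tip('w16',o);asc('w16')
print(proj('w16',[[.6551,.0205,.027]]))
E
```

```text
[ 0.5996392  -0.06056561  0.06499461] [ 0.50431186  2.80747288 -2.49979128] [ 0.56604764 -0.07804803  0.11656979]
rows tip,bend 162 166 reach 0.0636666666666667 tip [ 0.6525 -0.0251  0.018 ]
.............##############................................................
.............###############...............................................
.............######...########.............................................
.............#####......########...........................................
.............####......##########..........................................
............#####.....##########...........................................
............####.....##########............................................
............###....##############..........................................
.........#####....#################........................................
.......######....##########...#######......................................
.....########...##########......######.....................................
############...##########.........######.................................
[... 1066 characters left out ...]

.........................########..........................................
...........................######..........................................
##..........................#####..........................................
##............................###..........................................
#..............................##..........................................
###........................................................................
#####......................................................................
########...................................................................
.#########.................................................................
[[253.4 117.7]]
```

{"api": "apply_moves", "payload": {
  "deltas": [
    [255,0,-0.2,0,0,0,0],
    [255,0,-0.2,0,0,0,0],
    [255,-0.05,-0.2,-0.3,0,0,0],
    [255,0,0,-0.4,0,0,0],
    [255,0,0,-0.4,0,0,0],
    [255,0,0,0,0,0,0]
  ]
}}

```text
time_s: 27.95
ee_pos: [0.5987, -0.0668, 0.0531]
eef_rot: [-3.141, 0.001, 0.591]
force: [-0.5, -0.0, -1.1]
grip_width: 0.0191
grip_force: 60.0
```

Run:
```python
from h import *
c,o=snap('wrist','w17.png');print(o['ee_pos'],o['force'],o['moment']);tip('w17',o);asc('w17')
```

```text
[ 0.59874915 -0.0667512   0.05308576] [-0.54183224 -0.03526633 -1.14007069] [-0.03586954  0.0373642   0.01754738]
rows tip,bend 162 166 reach 0.06361111111111113 tip [ 0.6516 -0.0313  0.0061]
........#####...#########..................................................
......#.####......###########..............................................
......#.###.........###########............................................
.....#.###............###########..........................................
....#.###..............###########.........................................
...#.####.............###########..........................................
..######.............###########...........................................
#######............###############.........................................
######............##################.......................................
#####............###########...######......................................
#####...........###########......######....................................
####...........##########..........######...............................
[... 1051 characters left out ...]
................
.......................########..#......##.................................
.........................#########......#..................................
...........................#######.........................................
.............................#####.........................................
..............................####.........................................
................................##.........................................
##.........................................................................
####.......................................................................
#######....................................................................
```

{"api": "apply_moves", "payload": {
  "deltas": [
    [255,0,-0.25,0,0,0,0],
    [255,0,-0.25,0,0,0,0],
    [255,0,-0.25,0,0,0,0],
    [255,0,-0.25,0,0,0,0],
    [255,0,-0.25,-0.1,0,0,0],
    [255,0,-0.25,-0.1,0,0,0],
    [255,0,-0.3,0,0,0,0],
    [255,0,-0.3,0,0,0,0],
    [255,0,-0.3,0,0,0,0],
    [255,0,-0.3,0,0,0,0]
  ]
}}

```text
time_s: 29.0
ee_pos: [0.5991, -0.094, 0.052]
eef_rot: [3.142, -0.0, 0.591]
force: [-0.4, -0.9, -1.8]
grip_width: 0.0199
grip_force: 60.0
```

{"api": "apply_moves", "payload": {
  "deltas": [
    [255,0,-0.4,0,0,0,0],
    [255,0,-0.4,0,0,0,0],
    [255,0,-0.4,0,0,0,0],
    [255,0,-0.4,0,0,0,0],
    [255,0,-0.4,0,0,0,0],
    [255,0,-0.4,0,0,0,0],
    [255,0,-0.4,0,0,0,0],
    [255,0,-0.4,0,0,0,0],
    [255,0,-0.4,0,0,0,0],
    [255,0,-0.4,0,0,0,0]
  ]
}}

```text
time_s: 30.0
ee_pos: [0.5991, -0.134, 0.0519]
eef_rot: [-3.142, -0.0, 0.591]
force: [0.4, 0.8, -1.4]
grip_width: 0.0194
grip_force: 60.0
```

Run:
```python
from h import *
c,o=snap('wrist','w18.png');print(o['ee_pos'],o['force']);tip('w18',o);asc('w18')
```

```text
[ 0.59912448 -0.13401397  0.0519341 ] [ 0.35886472  0.75982738 -1.41901633]
rows tip,bend 162 166 reach 0.0636666666666667 tip [ 0.652  -0.0986  0.0049]
...................#######.................................................
.....................#######.#.............................................
.......................#########...........................................
........................#########..........................................
#........................##########........................................
##......................###########........................................
##....................###########..........................................
#...................##############.........................................
#..................################........................................
###...............##########...######......................................
####............###########......#####.....................................
######.........###########........######...................................
#######......###########...........
[... 1012 characters left out ...]
................
........................##########.........................................
..........................########.........................................
...........................#######.........................................
............................######.........................................
.............................###...........................................
...........................................................................
...........................................................................
...........................................................................
...........................................................................
```

Clip 3 is off its stud and still hooked, so I drag it to the mat.

{"api": "apply_moves", "payload": {
  "deltas": [
    [255,0,-0.5,0,0,0,0],
    [255,-0.05,-0.6,0,0,0,0],
    [255,-0.05,-0.6,0,0,0,0],
    [255,-0.05,-0.6,0,0,0,0],
    [255,-0.05,-0.6,0,0,0,0],
    [255,-0.05,-0.6,0,0,0,0],
    [255,-0.05,-0.6,0,0,0,0],
    [255,-0.05,-0.6,0,0,0,0],
    [255,-0.05,-0.6,0,0,0,0],
    [255,-0.05,-0.6,0,0,0,0]
  ]
}}

```text
time_s: 31.05
ee_pos: [0.5946, -0.1932, 0.0519]
eef_rot: [-3.142, 0.0, 0.591]
force: [0.0, 0.5, -1.6]
grip_width: 0.0193
grip_force: 60.0
```

{"api": "apply_moves", "payload": {
  "deltas": [
    [255,-0.05,-0.6,0,0,0,0],
    [255,-0.05,-0.6,0,0,0,0],
    [255,-0.05,-0.6,0,0,0,0],
    [255,-0.05,-0.6,0,0,0,0],
    [255,-0.05,-0.6,0,0,0,0],
    [255,-0.05,-0.6,0,0,0,0],
    [255,-0.05,-0.6,0,0,0,0],
    [255,-0.05,-0.6,0,0,0,0],
    [255,-0.05,-0.6,0,0,0,0],
    [255,-0.05,-0.6,0,0,0,0]
  ]
}}

```text
time_s: 32.05
ee_pos: [0.5896, -0.2532, 0.0519]
eef_rot: [3.142, 0.0, 0.591]
force: [0.2, 0.7, -0.7]
grip_width: 0.019
grip_force: 60.0
```

{"api": "apply_moves", "payload": {
  "deltas": [
    [255,0,-0.6,0,0,0,0],
    [255,0,-0.6,0,0,0,0],
    [255,0,-0.6,0,0,0,0],
    [255,0,-0.3,0,0,0,0],
    [255,0,0,0,0,0,0],
    [255,0,0.4,0,0,0,0],
    [255,0,0,1,0,0,0],
    [255,0,0,1.5,0,0,0],
    [255,0,0,1.4,0,0,0],
    [255,0,0,0,0,0,0]
  ]
}}

```text
time_s: 33.05
ee_pos: [0.5908, -0.2702, 0.0944]
eef_rot: [3.137, -0.002, 0.591]
force: [-0.4, 0.8, -1.4]
grip_width: 0.0197
grip_force: 60.0
```

Run:
```python
from h import *
c,o=snap('wrist','w19.png');print(o['ee_pos'],o['force']);tip('w19',o)
im=cv2.imread('pics/w19.png');m=(im.max(2)<90).astype(np.uint8);m[210:]=0
n,l,s,cc=cv2.connectedComponentsWithStats(m)
for i in range(1,n):
    if s[i,4]>150: print(s[i],cc[i].round(1),pt('w19',cc[i],.004))
c,o=snap('top','t3.png');clips('t3')
```

```text
[ 0.59077578 -0.27019021  0.09435899] [-0.39414397  0.75702338 -1.44552286]
rows tip,bend 162 166 reach 0.06377777777777781 tip [ 0.6437 -0.2347  0.0474]
[ 35   0  28  11 160] [50.1  3.8] [[0.6417 0.0303 0.004 ]]
[   6    0   92  210 3583] [45.1 84.3] [[ 0.5833 -0.0089  0.004 ]]
[  0  95  19  47 418] [  7.6 117.3] [[0.5398 0.0205 0.004 ]]
[ 258   98   92   97 2206] [303.7 145.7] [[ 0.6457 -0.2183  0.004 ]]
[258, 208, 14, 15, 59] [266.3 217.9] [[0.6532 0.0183 0.005 ]]
[233, 228, 10, 54, 384] [236.6 254.6] [[0.5732 0.0759 0.005 ]]
[258, 233, 30, 19, 210] [273.4 242.1] [[0.6019 0.0011 0.005 ]]
[259, 261, 15, 16, 66] [267.8 271.4] [[0.5404 0.01   0.005 ]]
[260, 289, 15, 16, 88] [267.2 296.7] [[0.4884 0.009  0.005 ]]
[228, 317, 6, 7, 42] [230.5 320. ] [[0.4395 0.0808 0.005 ]]
```

Clip 3 is on the mat at (0.646, −0.218). Now clip 2.

{"api": "apply_moves", "payload": {
  "deltas": [
    [255,-0.5,2.5,0,0,0,0],
    [255,-0.5,2.5,0,0,0,0],
    [255,-0.5,2.5,0,0,0,0],
    [255,-0.5,2.5,0,0,0,0],
    [255,-0.5,2.5,0,0,0,0],
    [255,-0.5,2.5,0,0,0,0],
    [255,-0.5,2.5,0,0,0,0],
    [255,-0.5,2.5,0,0,0,0],
    [255,-0.3,2.3,-0.5,0,0,0],
    [255,0,0,0,0,0,0]
  ]
}}

```text
time_s: 34.15
ee_pos: [0.5458, -0.0445, 0.085]
eef_rot: [-3.14, 0.001, 0.593]
force: [-0.1, -0.4, -1.1]
grip_width: 0.0195
grip_force: 60.0
```

{"api": "apply_moves", "payload": {
  "deltas": [
    [255,0,0,0,0,0,0]
  ]
}}

```text
time_s: 34.25
ee_pos: [0.5465, -0.0467, 0.0857]
eef_rot: [-3.141, 0.001, 0.592]
force: [0.2, -0.6, -1.0]
grip_width: 0.0196
grip_force: 60.0
```

Run:
```python
from h import *
c,o=snap('wrist','w20.png');print(o['ee_pos'],o['force']);t=tip('w20',o);print(proj('w20',[[.5997,-.0114,.018],[t[0],t[1],.017]]));asc('w20')
```

```text
[ 0.54653259 -0.04667214  0.08567462] [ 0.20856096 -0.56587268 -1.00935945]
rows tip,bend 162 166 reach 0.06361111111111113 tip [ 0.5993 -0.0112  0.0387]
[[324.1 164.1]
 [323.5 164.3]]
..........###########......................................................
..........##############...................................................
.........#####.....#######.................................................
........##.............######..............................................
.......#................#######.##.........................................
......#...................##########.......................................
...........................############....................................
...........................###########.....................................
....#......................##########......................................
...##.......................###########....................................
..###.......................##############.................................
.####......................#######....######...............................
.##
[... 1044 characters left out ...]
................
........................................#######............................
........................................######.............................
........................................#####..............................
###.....................................####...............................
.####.....................................#................................
...#####...................................................................
.#..#######................................................................
...#.########..............................................................
......######...............................................................
```

{"api": "apply_moves", "payload": {
  "deltas": [
    [255,0,0,-1,0,0,0],
    [255,0,0,-0.8,0,0,0],
    [255,0,0,-0.4,0,0,0],
    [255,0,0,0,0,0,0]
  ]
}}

```text
time_s: 34.7
ee_pos: [0.5462, -0.0469, 0.0629]
eef_rot: [-3.14, 0.001, 0.59]
force: [0.0, -1.0, -1.3]
grip_width: 0.0195
grip_force: 60.0
```

{"api": "apply_moves", "payload": {
  "deltas": [
    [255,0,-0.3,0,0,0,0],
    [255,0,-0.3,0,0,0,0],
    [255,0,-0.2,0,0,0,0],
    [255,0,-0.2,0,0,0,0],
    [255,0,-0.2,0,0,0,0],
    [255,0,-0.2,0,0,0,0],
    [255,0,-0.2,0,0,0,0],
    [255,0,-0.2,0,0,0,0],
    [255,0,-0.2,0,0,0,0],
    [255,0,-0.2,0,0,0,0]
  ]
}}

```text
time_s: 35.7
ee_pos: [0.5466, -0.0688, 0.0639]
eef_rot: [3.142, 0.0, 0.591]
force: [-0.2, 1.3, -2.2]
grip_width: 0.0199
grip_force: 60.0
```

Run:
```python
from h import *
c,o=snap('wrist','w21.png');print(o['ee_pos'],o['force'],o['moment']);tip('w21',o);asc('w21')
```

```text
[ 0.54661921 -0.06883149  0.06392757] [-0.1736315   1.34287012 -2.1917796 ] [0.0992706  0.02562015 0.02826112]
rows tip,bend 162 166 reach 0.0636666666666667 tip [ 0.5995 -0.0334  0.0169]
........################...................................................
........#.######.##########................................................
........#.#####.....##########.............................................
........#.####........##########...........................................
........#####.........##########...........................................
.........###.........##########............................................
.......#####........############...........................................
......#####........################........................................
......####........##########.########......................................
...######........##########.....#######....................................
.#######........##########........#######..................................
#######........##########............#######...............................

[... 1047 characters left out ...]
................
............................######......#..................................
...............................###.........................................
................................##.........................................
...........................................................................
...........................................................................
...........................................................................
...........................................................................
...........................................................................
...........................................................................
```

Clip 2 is half drawn and hooked. I lower the prong past the cover edge, finish the pull and drag.

{"api": "apply_moves", "payload": {
  "deltas": [
    [255,0,-0.15,0,0,0,0],
    [255,0,0,-0.4,0,0,0],
    [255,0,0,-0.4,0,0,0],
    [255,0,0,-0.3,0,0,0],
    [255,0,-0.25,0,0,0,0],
    [255,0,-0.25,0,0,0,0],
    [255,0,-0.25,0,0,0,0],
    [255,0,-0.25,0,0,0,0],
    [255,0,-0.25,0,0,0,0],
    [255,0,-0.25,0,0,0,0]
  ]
}}

```text
time_s: 36.75
ee_pos: [0.5467, -0.0854, 0.053]
eef_rot: [3.141, -0.0, 0.591]
force: [-0.1, 0.4, -1.6]
grip_width: 0.0195
grip_force: 60.0
```

{"api": "apply_moves", "payload": {
  "deltas": [
    [255,0,-0.4,0,0,0,0],
    [255,0,-0.4,0,0,0,0],
    [255,0,-0.4,0,0,0,0],
    [255,0,-0.4,0,0,0,0],
    [255,0,-0.4,0,0,0,0],
    [255,0,-0.4,0,0,0,0],
    [255,0,-0.4,0,0,0,0],
    [255,0,-0.4,0,0,0,0],
    [255,0,-0.4,0,0,0,0],
    [255,0,-0.4,0,0,0,0]
  ]
}}

```text
time_s: 37.75
ee_pos: [0.5466, -0.1255, 0.0529]
eef_rot: [-3.142, 0.0, 0.591]
force: [-0.5, 0.1, 0.2]
grip_width: 0.0198
grip_force: 60.0
```

Run:
```python
from h import *
c,o=snap('wrist','w22.png');print(o['ee_pos'],o['force']);tip('w22',o);asc('w22')
```

```text
[ 0.54661806 -0.12551022  0.05293469] [-0.48652819  0.05599924  0.16711149]
rows tip,bend 162 166 reach 0.0636666666666667 tip [ 0.5995 -0.09    0.0059]
...#######.##########......................................................
......###.....##########.##................................................
.................############..............................................
...................#############...........................................
......................#########............................................
.....................##########............................................
....................############...........................................
...................###############.........................................
...................#########.########......................................
..................#########.....#######....................................
#................#########........########.................................
................#########............#######...............................
...............#########...........
[... 1012 characters left out ...]
................
.............................#####......#..................................
................................##.........................................
...........................................................................
...........................................................................
...........................................................................
...........................................................................
...........................................................................
...........................................................................
...........................................................................
```

{"api": "apply_moves", "payload": {
  "deltas": [
    [255,0.4,-0.7,0,0,0,0.1],
    [255,0.4,-0.7,0,0,0,0.1],
    [255,0.5,-0.8,0,0,0,0.1],
    [255,0.5,-0.8,0,0,0,0.1],
    [255,0.6,-0.9,0,0,0,0.1],
    [255,0.6,-0.9,0,0,0,0.1],
    [255,0,-0.5,0,0,0,0],
    [255,0,-0.5,0,0,0,0]
  ]
}}

```text
time_s: 38.6
ee_pos: [0.5764, -0.1833, 0.0528]
eef_rot: [-3.141, -0.0, 1.188]
force: [0.4, 0.0, -1.9]
grip_width: 0.0197
grip_force: 60.0
```

{"api": "apply_moves", "payload": {
  "deltas": [
    [255,0,-0.6,0,0,0,0],
    [255,0,-0.6,0,0,0,0],
    [255,0,-0.6,0,0,0,0],
    [255,0,-0.6,0,0,0,0],
    [255,0,-0.6,0,0,0,0],
    [255,0,-0.6,0,0,0,0],
    [255,0,-0.6,0,0,0,0],
    [255,0,-0.6,0,0,0,0],
    [255,0,-0.6,0,0,0,0],
    [255,0,0,0,0,0,0]
  ]
}}

```text
time_s: 39.6
ee_pos: [0.5766, -0.238, 0.0529]
eef_rot: [3.141, 0.0, 1.19]
force: [-0.6, -0.2, -0.5]
grip_width: 0.0193
grip_force: 60.0
```

Run:
```python
from h import *
c,o=snap('wrist','w23.png');print(o['ee_pos'],o['eef_rot'],o['force']);tip('w23',o);asc('w23',240,420,70,215)
```

```text
[ 0.57658078 -0.23796515  0.05292516] [3.14144643e+00 1.08802854e-04 1.19013082e+00] [-0.61722311 -0.21719929 -0.542724  ]
rows tip,bend 162 166 reach 0.06390000000000004 tip [ 0.6003 -0.1786  0.0059]
..........................................................................................
..........................................................................................
...............................####.......................................................
.............................#########....................................................
.............................#########....................................................
.............................##########...................................................
.............................###########..................................................
...................................######.................................................
....................................######................................................
.............###.....................######.....................................
[... 2859 characters left out ...]
........##........................................#####......##
...........................................................................###############
...........................................................................###############
............................................................................##############
............................................................................##############
............................................................................##############
............................................................................##.#####......
...............................................................................#####......
```

{"api": "apply_moves", "payload": {
  "deltas": [
    [255,0,-0.6,0,0,0,0],
    [255,0,-0.6,0,0,0,0],
    [255,0,-0.6,0,0,0,0],
    [255,0,-0.6,0,0,0,0],
    [255,0,-0.6,0,0,0,0],
    [255,0,-0.6,0,0,0,0],
    [255,0,-0.6,0,0,0,0],
    [255,0,0,0,0,0,0],
    [255,0,0.5,0,0,0,0],
    [255,0,0,0,0,0,0]
  ]
}}

```text
time_s: 40.65
ee_pos: [0.5767, -0.2734, 0.0529]
eef_rot: [-3.141, -0.0, 1.191]
force: [0.0, -0.5, 0.1]
grip_width: 0.0199
grip_force: 60.0
```

{"api": "apply_moves", "payload": {
  "deltas": [
    [255,0,0,1,0,0,0],
    [255,0,0,1.5,0,0,0],
    [255,0,0,1.5,0,0,0],
    [255,0,0,2,0,0,0],
    [255,0,0,0,0,0,0]
  ]
}}

```text
time_s: 41.15
ee_pos: [0.5779, -0.2748, 0.1171]
eef_rot: [3.136, 0.001, 1.191]
force: [0.2, 0.4, -0.7]
grip_width: 0.0193
grip_force: 60.0
```

Run:
```python
from h import *
c,o=snap('wrist','w24.png');print(o['ee_pos'],o['eef_rot'],o['force'])
im=cv2.imread('pics/w24.png');m=(im.max(2)<90).astype(np.uint8);m[215:]=0
n,l,s,cc=cv2.connectedComponentsWithStats(m)
for i in range(1,n):
    if s[i,4]>150: print(s[i],cc[i].round(1),pt('w24',cc[i],.004))
```

```text
[ 0.57793664 -0.27484875  0.11706227] [3.13572460e+00 7.09187485e-04 1.19082957e+00] [ 0.19395097  0.39647712 -0.65465476]
[ 70   0  59  38 469] [98.1 17.8] [[ 0.4793 -0.0283  0.004 ]]
[480   0  67  24 905] [509.3  10.7] [[ 0.7854 -0.1517  0.004 ]]
[521   0  36   8 174] [537.8   3.3] [[ 0.8169 -0.15    0.004 ]]
[  0  15  14  34 158] [ 5.7 31.1] [[0.3766 0.0321 0.004 ]]
[ 274   96   76   91 1815] [312.  140.6] [[ 0.5996 -0.2001  0.004 ]]
[ 354  101   53   83 2010] [381.  143.6] [[ 0.6452 -0.22    0.004 ]]
[170 178  31  37 463] [185.5 198.8] [[ 0.4939 -0.2021  0.004 ]]
[148 189  15  26 250] [154.5 201.5] [[ 0.4683 -0.1933  0.004 ]]
```

All three clips are on the mat, at x of about 0.48, 0.60 and 0.645 and y of about −0.20 to −0.22. I return the pick to its board.

{"api": "apply_moves", "payload": {
  "deltas": [
    [255,-1.2,-2,0,0,0,0.07],
    [255,-1.2,-2,0,0,0,0.07],
    [255,-1.2,-2,0,0,0,0.07],
    [255,-1.2,-2,0,0,0,0.07],
    [255,-1.2,-2,0,0,0,0.07],
    [255,-1.3,-2,0,0,0,0.07],
    [255,-1.3,-2,-1,0,0,0.07],
    [255,-1.3,-2.2,-1.5,0,0,0.07],
    [255,0,0,-1.5,0,0,0],
    [255,0,0,0,0,0,0]
  ]
}}

```text
time_s: 42.2
ee_pos: [0.4765, -0.4353, 0.07]
eef_rot: [-3.139, -0.004, 1.749]
force: [0.7, 0.6, -1.6]
grip_width: 0.0196
grip_force: 60.0
```

{"api": "apply_moves", "payload": {
  "deltas": [
    [255,0,0,-1,0,0,0],
    [255,0,0,-1,0,0,0],
    [255,0,0,-0.4,0,0,0],
    [255,0,0,0,0,0,0],
    [255,0,0,0,0,0,0]
  ]
}}

```text
time_s: 42.7
ee_pos: [0.4786, -0.4358, 0.0508]
eef_rot: [3.14, 0.001, 1.751]
force: [-3.0, 5.6, 16.5]
grip_width: 0.0199
grip_force: 60.0
```

{"api": "apply_moves", "payload": {
  "deltas": [
    [255,0,0,0.2,0,0,0],
    [255,0,0,0,0,0,0],
    [180,0,0,0,0,0,0],
    [180,0,0,0,0,0,0],
    [150,0,0,0,0,0,0],
    [60,0,0,0,0,0,0],
    [0,0,0,0,0,0,0],
    [0,0,0,0,0,0,0],
    [0,0,0,0,0,0,0],
    [0,0,0,1,0,0,0]
  ]
}}

```text
time_s: 43.7
ee_pos: [0.4772, -0.4357, 0.06]
eef_rot: [-3.14, -0.002, 1.751]
force: [0.2, -0.3, 0.1]
grip_width: 0.0725
grip_force: 0.0
```

{"api": "apply_moves", "payload": {
  "deltas": [
    [0,0,0,2,0,0,0],
    [0,0,0,3,0,0,0],
    [0,0,0,4,0,0,0],
    [0,0,0,4,0,0,0],
    [0,0,0,0,0,0,0],
    [0,0,0,0,0,0,0]
  ]
}}

```text
time_s: 44.3
ee_pos: [0.4777, -0.4363, 0.1922]
eef_rot: [3.141, 0.002, 1.751]
force: [-0.5, 0.2, -1.4]
grip_width: 0.0939
grip_force: 0.0
```

Run:
```python
from h import *
c,o=snap('wrist','w25.png');print(o['ee_pos'],o['eef_rot'],o['time_s'])
im=cv2.imread('pics/w25.png');m=(im.max(2)<60).astype(np.uint8);m[290:]=0
n,l,s,cc=cv2.connectedComponentsWithStats(m)
for i in range(1,n):
    if s[i,4]>150: print(s[i],cc[i].round(1),pt('w25',cc[i],.056))
# cover pose from a clear top view: handle + plate
c,o=snap('top','t4.png'); im=c['img'].astype(int); mm=(im.max(2)<70).astype(np.uint8)
n,l,s,cc=cv2.connectedComponentsWithStats(mm)
for i in range(1,n):
    if s[i,4]>60 and 190<cc[i][1]<350 and 190<cc[i][0]<530:
        ys,xs=np.where(l==i);r=cv2.minAreaRect(np.c_[xs,ys].astype(np.float32)); print(s[i].tolist(),r,pt('t4',r[0],.05))
```

```text
[ 0.4777315  -0.43628678  0.19217467] [3.14053996e+00 1.64369487e-03 1.75080497e+00] 44.3
[471   0  33  47 178] [480.3  30. ] [[ 0.5733 -0.2388  0.056 ]]
[612   7  28  47 879] [625.9  31.1] [[ 0.7386 -0.1693  0.056 ]]
[504  17  26  61 199] [514.6  54.4] [[ 0.6083 -0.2495  0.056 ]]
[ 311  179   25   91 2098] [323.1 223.6] [[ 0.4758 -0.4259  0.056 ]]
[364, 214, 30, 22, 231] ((378.238525390625, 224.87156677246094), (27.202266693115234, 17.43243980407715), 16.699243545532227) [[ 0.6364 -0.2107  0.05  ]]
[233, 228, 10, 54, 383] ((236.84716796875, 254.4849090576172), (53.08028793334961, 8.253072738647461), 87.51044464111328) [[0.5667 0.0699 0.05  ]]
[355, 238, 30, 18, 230] ((369.6402587890625, 246.26217651367188), (17.22732162475586, 27.939180374145508), 83.6598129272461) [[ 0.592  -0.1935  0.05  ]]
[362, 294, 29, 19, 229] ((376.0, 303.0), (18.0, 28.0), 90.0) [[ 0.4795 -0.2068  0.05  ]]
[467, 300, 41, 15, 414] ((486.66259765625, 307.2506103515625), (10.779406547546387, 40.299156188964844), 81.46923065185547) [[ 0.4775 -0.4265  0.05  ]]
```

The pick stands on its board at (0.477, −0.426) and all three clips are within the mat. Next I go above the cover handle for a close look.

{"api": "apply_moves", "payload": {
  "deltas": [
    [0,0.7,3.2,0,0,0,0.12],
    [0,0.7,4.2,0,0,0,0.12],
    [0,0.7,4.2,0,0,0,0.12],
    [0,0.7,4.2,0,0,0,0.12],
    [0,0.7,4.2,0,0,0,0.12],
    [0,0.7,4.2,0,0,0,0.12],
    [0,0.7,4.2,0,0,0,0.12],
    [0,0.7,4.2,0,0,0,0.12],
    [0,0.7,4.2,0,0,0,0.12],
    [0,0.7,4.2,0,0,0,0.12]
  ]
}}

```text
time_s: 45.4
ee_pos: [0.5472, -0.0244, 0.1898]
eef_rot: [-3.141, -0.002, 2.956]
force: [1.0, -0.7, 0.5]
grip_width: 0.0942
grip_force: 0.0
```

{"api": "apply_moves", "payload": {
  "deltas": [
    [0,0.7,4.2,0,0,0,0.12],
    [0,0.7,4.2,0,0,0,0.12],
    [0,0.5,1.0,-1,0,0,0.03],
    [0,0,0,-1,0,0,0],
    [0,0,0,0,0,0,0],
    [0,0,0,0,0,0,0]
  ]
}}

```text
time_s: 46.0
ee_pos: [0.5663, 0.0664, 0.1704]
eef_rot: [-3.141, -0.001, -3.065]
force: [0.0, -0.2, -0.5]
grip_width: 0.0935
grip_force: 0.0
```

Run:
```python
from h import *
c,o=snap('wrist','w26.png');print(o['ee_pos'],o['eef_rot'],o['qpos'],o['time_s'])
im=cv2.imread('pics/w26.png');m=(im.max(2)<60).astype(np.uint8);m[290:]=0
n,l,s,cc=cv2.connectedComponentsWithStats(m)
for i in range(1,n):
    if s[i,4]>150:
        ys,xs=np.where(l==i);r=cv2.minAreaRect(np.c_[xs,ys].astype(np.float32)); print(s[i],cc[i].round(1),r,pt('w26',cc[i],.063))
        b=pt('w26',cv2.boxPoints(r),.063); e=b[1]-b[0],b[2]-b[1]; print([ (np.hypot(*q[:2]).round(4),np.arctan2(q[1],q[0]).round(3)) for q in e])
print(proj('w26',[[.5668,.0682,.063]]))
```

```text
[0.56632439 0.06635826 0.1703654 ] [-3.14140177e+00 -1.40134626e-03 -3.06530406e+00] [ 5.25061745e-02  3.99509485e-01  1.53146983e+00 -2.39395161e-04
  1.21200976e+00 -1.59449466e+00] 46.0
[344  76  14  15 208] [350.5  83.1] ((350.5, 83.0), (14.0, 13.0), 90.0) [[0.4457 0.0766 0.063 ]]
[(np.float64(0.009), np.float64(1.67)), (np.float64(0.0101), np.float64(0.079))]
[ 319  176   18  114 2008] [327.4 232.7] ((327.5, 232.5), (113.0, 17.0), 90.0) [[0.5547 0.069  0.063 ]]
[(np.float64(0.012), np.float64(1.646)), (np.float64(0.0866), np.float64(0.087))]
[ 48 229  23  28 156] [ 56.7 242.4] ((60.087806701660156, 241.2119140625), (26.896455764770508, 16.800762176513672), 72.25532531738281) [[ 0.5811 -0.1722  0.063 ]]
[(np.float64(0.0221), np.float64(1.851)), (np.float64(0.0239), np.float64(0.279))]
[ 45 259  19  28 163] [ 52.  271.8] ((53.560001373291016, 272.41998291015625), (18.360576629638672, 26.403728485107422), 3.1798300743103027) [[ 0.6108 -0.184   0.063 ]]
[(np.float64(0.0291), np.float64(2.849)), (np.float64(0.0244), np.float64(1.632))]
[[325.  248.3]]
```

{"api": "apply_moves", "payload": {
  "deltas": [
    [0,-0.1,0.3,-2,0,0,0],
    [0,0,0,-2,0,0,0],
    [0,0,0,-2,0,0,0],
    [0,0,0,-2,0,0,0],
    [0,0,0,-1.5,0,0,0],
    [0,0,0,-1.3,0,0,0],
    [0,0,0,0,0,0,0],
    [150,0,0,0,0,0,0],
    [200,0,0,0,0,0,0],
    [200,0,0,0,0,0,0]
  ],
  "grip_force": 45
}}

```text
time_s: 47.05
ee_pos: [0.566, 0.0709, 0.0637]
eef_rot: [-3.142, 0.001, -3.062]
force: [-0.2, -0.6, -1.0]
grip_width: 0.0734
grip_force: 0.0
```

{"api": "apply_moves", "payload": {
  "deltas": [
    [255,0,0,0,0,0,0],
    [255,0,0,0,0,0,0],
    [255,0,0,0,0,0,0],
    [255,0,0,0,0,0,0],
    [255,0,0,0,0,0,0],
    [255,0,0,0,0,0,0]
  ]
}}

```text
time_s: 47.65
ee_pos: [0.5656, 0.0708, 0.0629]
eef_rot: [-3.142, 0.0, -3.062]
force: [0.5, -1.0, -0.5]
grip_width: 0.0258
grip_force: 0.0
```

{"api": "apply_moves", "payload": {
  "deltas": [
    [255,0,0,0,0,0,0],
    [255,0,0,0,0,0,0],
    [255,0,0,0,0,0,0],
    [255,0,0,0,0,0,0],
    [255,0,0,0.3,0,0,0],
    [255,0,0,0.5,0,0,0],
    [255,0,0,0.7,0,0,0],
    [255,0,0,1,0,0,0],
    [255,0,0,1,0,0,0],
    [255,0,0,0,0,0,0]
  ],
  "grip_force": 60
}}

```text
time_s: 48.65
ee_pos: [0.5664, 0.0709, 0.0999]
eef_rot: [-3.142, 0.003, -3.062]
force: [0.3, -1.0, -4.1]
grip_width: 0.0133
grip_force: 60.0
```

Run:
```python
from h import *
c,o=snap('wrist','w27.png');print(o['ee_pos'],o['eef_rot'],o['force'],o['moment'],o['grip_width'])
im=cv2.imread('pics/w27.png');m=(im.max(2)<60).astype(np.uint8)[:215]
n,l,s,cc=cv2.connectedComponentsWithStats(m)
for i in range(1,n):
    if s[i,4]>150: print(s[i],cc[i].round(1))
```

```text
[0.56641432 0.07089104 0.09991419] [-3.14155097e+00  2.89334204e-03 -3.06234979e+00] [ 0.26149274 -0.99056908 -4.07750614] [ 0.03513657 -0.10755424  0.04219838] 0.013259612149835674
[343  58  19  11 195] [352.2  62.8]
[309 197  28  18 428] [322.8 205.9]
```

The cover is lifted and the force reads its weight. I carry it over the pad.

{"api": "apply_moves", "payload": {
  "deltas": [
    [255,0,0,1.5,0,0,0],
    [255,0,0,1.5,0,0,0],
    [255,0,0,1,0,0,0],
    [255,-0.3,1.5,0.5,0,0,-0.02],
    [255,-0.3,2.1,0,0,0,-0.02],
    [255,-0.3,2.2,0,0,0,-0.02],
    [255,-0.3,2.2,0,0,0,-0.02],
    [255,-0.3,2.2,0,0,0,-0.02],
    [255,-0.3,2.2,0,0,0,-0.02],
    [255,-0.3,2.2,0,0,0,-0.02]
  ]
}}

```text
time_s: 49.7
ee_pos: [0.5444, 0.2177, 0.1434]
eef_rot: [-3.142, -0.0, 3.08]
force: [0.0, -0.8, -4.9]
grip_width: 0.0135
grip_force: 60.0
```

{"api": "apply_moves", "payload": {
  "deltas": [
    [255,-0.3,2.2,0,0,0,-0.02],
    [255,-0.3,2.2,0,0,0,-0.006],
    [255,-0.3,2.2,0,0,0,0],
    [255,-0.2,2.2,0,0,0,0],
    [255,0,0,0,0,0,0],
    [255,0,0,0,0,0,0],
    [255,0,0,0,0,0,0]
  ]
}}

```text
time_s: 50.4
ee_pos: [0.5337, 0.3041, 0.1431]
eef_rot: [-3.141, -0.0, 3.054]
force: [1.3, -1.0, -4.2]
grip_width: 0.0135
grip_force: 60.0
```

Run:
```python
from h import *
c,o=snap('wrist','w28.png');print(o['ee_pos'],o['eef_rot'],o['force'],o['grip_width'],o['time_s'])
snap('top','t5.png');snap('scene','s5.png')
# plate corners as expected at current pose
p=o['ee_pos'];y=o['eef_rot'][2]+np.pi;Rz=np.array([[np.cos(y),-np.sin(y)],[np.sin(y),np.cos(y)]])
for f,z in(('t5',p[2]-.006-.041),('s5',p[2]-.006-.041)):
  print(f,proj(f,[[*(p[:2]+Rz@np.array(q)),z] for q in((.12,.055),(.12,-.095),(-.12,-.095),(-.12,.055))]).tolist())
a=cv2.imread('pics/t5.png')[150:390,40:340];b=cv2.imread('pics/s5.png')[90:330,240:540]
cv2.imwrite('pics/m2.png',np.hstack([cv2.resize(a,(400,320)),cv2.resize(b,(400,320))]))
```

```text
[0.53374801 0.30414281 0.1430609 ] [-3.14133479e+00 -8.89324126e-05  3.05428403e+00] [ 1.34389163 -0.97728492 -4.17385624] 0.013452816426798131 50.4
t5 [[89.4, 198.4], [168.2, 207.9], [145.9, 335.5], [63.2, 325.9]]
s5 [[429.5, 152.8], [399.5, 177.1], [321.3, 145.5], [354.2, 125.7]]
```

View pics/m2.png

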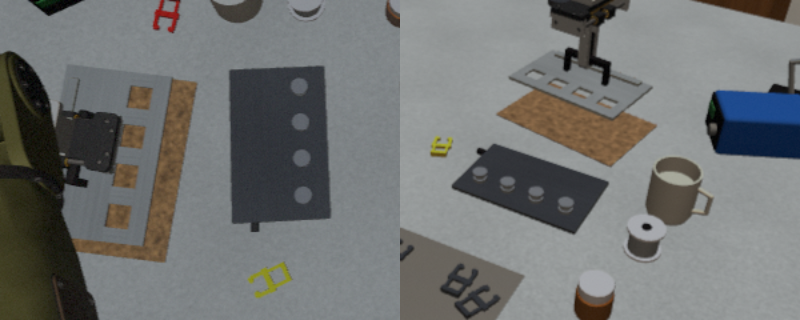

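The picture shows the cover level and square over the pad, with plate corners at (91,199), (169,207) and (146,332) as predicted. The base is bare with four studs. I lower the cover.

{"api": "apply_moves", "payload": {
  "deltas": [
    [255,-0.1,0.05,-1.5,0,0,0],
    [255,0,0,-1.5,0,0,0],
    [255,0,0,-1.5,0,0,0],
    [255,0,0,-1.5,0,0,0],
    [255,0,0,-1,0,0,0],
    [255,0,0,-0.6,0,0,0],
    [255,0,0,-0.4,0,0,0],
    [255,0,0,-0.3,0,0,0],
    [255,0,0,0,0,0,0],
    [255,0,0,0,0,0,0]
  ]
}}

```text
time_s: 51.55
ee_pos: [0.5328, 0.3054, 0.0604]
eef_rot: [3.141, 0.001, 3.055]
force: [-0.5, 0.8, -4.5]
grip_width: 0.0136
grip_force: 60.0
```

{"api": "apply_moves", "payload": {
  "deltas": [
    [255,0,0,-0.1,0,0,0],
    [255,0,0,0,0,0,0],
    [255,0,0,0,0,0,0]
  ]
}}

```text
time_s: 51.85
ee_pos: [0.5327, 0.3053, 0.0591]
eef_rot: [3.141, 0.0, 3.055]
force: [1.0, -0.6, -3.7]
grip_width: 0.0134
grip_force: 60.0
```

{"api": "apply_moves", "payload": {
  "deltas": [
    [255,0,0,-0.1,0,0,0],
    [255,0,0,-0.05,0,0,0],
    [255,0,0,0,0,0,0]
  ]
}}

```text
time_s: 52.15
ee_pos: [0.5327, 0.3054, 0.058]
eef_rot: [3.141, 0.0, 3.055]
force: [-2.6, -1.2, 3.0]
grip_width: 0.0135
grip_force: 60.0
```

Contact. I release and withdraw clear.

{"api": "apply_moves", "payload": {
  "deltas": [
    [220,0,0,0,0,0,0],
    [200,0,0,0,0,0,0],
    [150,0,0,0,0,0,0],
    [80,0,0,0,0,0,0],
    [60,0,0,0,0,0,0],
    [60,0,0,0,0,0,0],
    [60,0,0,0,0,0,0],
    [60,0,0,1,0,0,0],
    [60,0,0,2,0,0,0],
    [60,0,0,3,0,0,0]
  ]
}}

```text
time_s: 53.15
ee_pos: [0.5321, 0.3051, 0.1176]
eef_rot: [-3.14, -0.002, 3.055]
force: [0.5, -0.5, -0.4]
grip_width: 0.0721
grip_force: 0.0
```

{"api": "apply_moves", "payload": {
  "deltas": [
    [60,0,0,3,0,0,0],
    [60,0,0,4,0,0,0],
    [60,-1,-3,2,0,0,0],
    [60,-1,-4,0,0,0,0],
    [60,-1,-4,0,0,0,0],
    [60,-1,-4,0,0,0,0],
    [60,-1,-4,0,0,0,0],
    [60,-1,-4,0,0,0,0],
    [60,-1,-4,0,0,0,0],
    [60,-1,-4,0,0,0,0]
  ]
}}

```text
time_s: 54.15
ee_pos: [0.452, -0.0061, 0.2084]
eef_rot: [-3.142, 0.001, 3.055]
force: [0.8, 0.9, -0.4]
grip_width: 0.072
grip_force: 0.0
```

{"api": "apply_moves", "payload": {
  "deltas": [
    [60,-1,0,0,0,0,0],
    [60,0,0,0,0,0,0],
    [60,0,0,0,0,0,0]
  ]
}}

```text
time_s: 54.45
ee_pos: [0.4429, -0.004, 0.208]
eef_rot: [3.141, 0.001, 3.055]
force: [-0.2, 0.2, 0.2]
grip_width: 0.0718
grip_force: 0.0
```

Run:
```python
from h import *
c,o=snap('top','t6.png');print(o['ee_pos'],o['time_s'])
im=cv2.imread('pics/t6.png');hsv=cv2.cvtColor(im,cv2.COLOR_BGR2HSV)
# cover: holes (brown squares) & plate corners on pad
cork=((hsv[:,:,1]>70)&(hsv[:,:,0]<25)).astype(np.uint8);cork[:,200:]=0;cork[:190]=0;cork[360:]=0
n,l,s,cc=cv2.connectedComponentsWithStats(cork)
for i in range(1,n):
    if s[i,4]>40: print('cork',s[i].tolist(),pt('t6',cc[i],.007))
m=(hsv[:,:,2]<75).astype(np.uint8); n,l,s,cc=cv2.connectedComponentsWithStats(m)
for i in range(1,n):
    if s[i,4]>60 and 190<cc[i][1]<400 and cc[i][0]<540: print('dark',s[i].tolist(),pt('t6',cc[i],.005))
pad=pt('top0',[(102,201),(187,211),(165,346),(75,335)],.004)
q=cork*255
ys,xs=np.where(cork);hull=cv2.minAreaRect(np.c_[xs,ys].astype(np.float32));print(hull)
for r in (230,270,310): print(r,''.join('#' if v else '.' for v in cork[r,70:195]))
for col in(110,130,150): print(col,''.join('#' if v else '.' for v in cork[190:360,col]))
```

```text
[ 0.44293351 -0.00401508  0.20799469] 54.45
cork [74, 201, 113, 146, 3105] [[0.5169 0.2866 0.007 ]]
cork [148, 225, 17, 16, 215] [[0.6138 0.2437 0.007 ]]
cork [143, 251, 17, 17, 220] [[0.558  0.2485 0.007 ]]
cork [139, 278, 16, 17, 226] [[0.5023 0.2535 0.007 ]]
cork [134, 306, 17, 17, 238] [[0.4464 0.258  0.007 ]]
dark [155, 200, 142, 280, 19247] [[0.3557 0.0638 0.005 ]]
dark [364, 214, 30, 22, 235] [[ 0.6464 -0.2189  0.005 ]]
dark [355, 238, 30, 18, 238] [[ 0.6008 -0.2016  0.005 ]]
dark [106, 242, 23, 53, 499] [[0.5389 0.3197 0.005 ]]
dark [293, 280, 35, 67, 1275] [[ 0.4549 -0.0824  0.005 ]]
dark [478, 281, 41, 16, 424] [[ 0.5195 -0.4709  0.005 ]]
dark [362, 294, 29, 19, 237] [[ 0.4818 -0.2161  0.005 ]]
((142.40975952148438, 274.60382080078125), (120.85694885253906, 137.4137420654297), 7.305758953094482)
230 ..........................######................................................##############.............#######...........
270 ..................######.............................................................................######..................
310 .........#######.................................................###############..............######.........................
110 ............########........................................................................................................................##########....................
130 ..............########........................................................................................................................###########.................
150 .................########...........##############............###############............################.............##........................###########...............
```

The cover sits within about 2 mm of the pad's centre. The pick, though, has been knocked: its handle was at px (487,307) and is now at (498,289), close to the board's edge. I'll look from above and re-centre it.

{"api": "apply_moves", "payload": {
  "deltas": [
    [60,0.6,-3.5,0,0,0,-0.12],
    [60,0.6,-4,0,0,0,-0.12],
    [60,0.6,-4,0,0,0,-0.12],
    [60,0.6,-4,0,0,0,-0.12],
    [60,0.6,-4,0,0,0,-0.12],
    [60,0.6,-4,0,0,0,-0.12],
    [60,0.6,-4,0,0,0,-0.12],
    [60,0.6,-4,0,0,0,-0.12],
    [60,0.6,-4,0,0,0,-0.12],
    [60,0.6,-4,0,0,0,-0.12]
  ]
}}

```text
time_s: 55.5
ee_pos: [0.5038, -0.4004, 0.2071]
eef_rot: [-3.142, -0.0, 1.852]
force: [0.1, 1.1, -0.4]
grip_width: 0.0719
grip_force: 0.0
```

{"api": "apply_moves", "payload": {
  "deltas": [
    [0,0.6,-3.5,0,0,0,-0.1],
    [0,0.4,-0.6,-1.5,0,0,0],
    [0,0,0,0,0,0,0],
    [0,0,0,0,0,0,0],
    [0,0,0,0,0,0,0]
  ]
}}

```text
time_s: 56.0
ee_pos: [0.5133, -0.4394, 0.1932]
eef_rot: [3.141, 0.0, 1.757]
force: [0.5, 0.7, 0.3]
grip_width: 0.0943
grip_force: 0.0
```

Run:
```python
from h import *
c,o=snap('wrist','w30.png');print(o['ee_pos'],o['eef_rot'],o['time_s'])
im=cv2.imread('pics/w30.png');hsv=cv2.cvtColor(im,cv2.COLOR_BGR2HSV)
m=(im.max(2)<60).astype(np.uint8);m[285:]=0
n,l,s,cc=cv2.connectedComponentsWithStats(m)
for i in range(1,n):
    if s[i,4]>800:
        ys,xs=np.where(l==i);r=cv2.minAreaRect(np.c_[xs,ys].astype(np.float32));b=pt('w30',cv2.boxPoints(r),.052);e=b[1]-b[0],b[2]-b[1]
        print(s[i],r,pt('w30',r[0],.052),[(np.hypot(*q[:2]).round(3),np.arctan2(q[1],q[0]).round(3)) for q in e])
bd=((hsv[:,:,1]>100)&(hsv[:,:,0]<25)).astype(np.uint8)
k=max(cv2.findContours(bd,cv2.RETR_EXTERNAL,cv2.CHAIN_APPROX_NONE)[0],key=cv2.contourArea)
a=cv2.approxPolyDP(k,12,True)[:,0];print('board',a.tolist(),pt('w30',a,.004))
for v in range(90,300,5): print(v,''.join('W' if bd[v,u] else ('#' if im[v,u].max()<90 else '.') for u in range(240,420,2)))
```

```text
[ 0.51325822 -0.43938378  0.19315466] [3.14118601e+00 3.74886748e-04 1.75708777e+00] 56.0
[592   0  42  41 916] ((608.5504760742188, 22.334861755371094), (50.2015380859375, 27.04053497314453), 59.2645149230957) [[ 0.7507 -0.1699  0.052 ]] [(np.float64(0.045), np.float64(0.817)), (np.float64(0.052), np.float64(-0.664))]
[ 309  206   25   79 1853] ((321.0, 245.0), (78.0, 24.0), 90.0) [[ 0.5131 -0.4484  0.052 ]] [(np.float64(0.02), np.float64(0.185)), (np.float64(0.069), np.float64(-1.376))]
board [[247, 103], [214, 270], [335, 299], [341, 279], [315, 294], [294, 276], [309, 265], [318, 176], [332, 265], [345, 265], [381, 136]] [[ 0.4231 -0.3412  0.004 ]
 [ 0.4129 -0.5097  0.004 ]
 [ 0.5403 -0.5171  0.004 ]
 [ 0.5418 -0.4942  0.004 ]
 [ 0.5191 -0.5153  0.004 ]
 [ 0.495  -0.4998  0.004 ]
 [ 0.5077 -0.4855  0.004 ]
 [ 0.5004 -0.3976  0.004 ]
 [ 0.53   -0.4812  0.004 ]
 [ 0.5427 -0.4789  0.004 ]
 [ 0.5505 -0.3493  0.004 ]]
90 ..........................................................................................
95 ........................................................................
[... 3118 characters left out ...]
...................................
265 WWWWWWWWWWWWWWWWWWWWWWWWWWWWWWWWWWW###########WWWWWWW.....................................
270 WWWWWWWWWWWWWWWWWWWWWWWWWWWW.......############...........................................
275 WWWWWWWWWWWWWWWWWWWWWWWWWWWW.......############...........................................
280 .......WWWWWWWWWWWWWWWWWWWWWWWWWWWW###########WWWWW...................................####
285 .................WWWWWWWWWWWWWWWWWW###########WWWW....................................####
290 ...........................WWWWWWWWW##########WWWW....................................####
295 .......................................WWWWWWWWWW.....................................####
```

The pick is still standing, with its handle centre at about (0.514, −0.453), but its foot is at the board's edge. I move it to the middle.

{"api": "apply_moves", "payload": {
  "deltas": [
    [0,0.1,-1.4,-1,0,0,0],
    [0,0,0,-2,0,0,0],
    [0,0,0,-2,0,0,0],
    [0,0,0,-2,0,0,0],
    [0,0,0,-2,0,0,0],
    [0,0,0,-2,0,0,0],
    [0,0,0,-2,0,0,0],
    [0,0,0,-1.1,0,0,0],
    [0,0,0,0,0,0,0],
    [150,0,0,0,0,0,0]
  ],
  "grip_force": 45
}}

```text
time_s: 57.05
ee_pos: [0.514, -0.4547, 0.0526]
eef_rot: [3.141, 0.001, 1.755]
force: [-0.1, 0.0, 0.8]
grip_width: 0.0895
grip_force: 0.0
```

{"api": "apply_moves", "payload": {
  "deltas": [
    [255,0,0,0,0,0,0],
    [255,0,0,0,0,0,0],
    [255,0,0,0,0,0,0],
    [255,0,0,0,0,0,0],
    [255,0,0,0,0,0,0],
    [255,0,0,0,0,0,0],
    [255,0,0,0,0,0,0],
    [255,0,0,0,0,0,0],
    [255,0,0,0,0,0,0],
    [255,0,0,0,0,0,0]
  ]
}}

```text
time_s: 58.05
ee_pos: [0.5137, -0.4547, 0.0514]
eef_rot: [3.142, -0.0, 1.755]
force: [0.4, -0.3, 0.2]
grip_width: 0.0195
grip_force: 45.0
```

{"api": "apply_moves", "payload": {
  "deltas": [
    [255,0,0,0,0,0,0],
    [255,0,0,0.5,0,0,0],
    [255,0,0,0.5,0,0,0],
    [255,-0.8,0.4,0,0,0,0],
    [255,-0.8,0.4,0,0,0,0],
    [255,-0.8,0.4,0,0,0,0],
    [255,-0.8,0.3,0,0,0,0],
    [255,0,0,0,0,0,0],
    [255,0,0,-0.5,0,0,0],
    [255,0,0,0,0,0,0]
  ]
}}

```text
time_s: 59.05
ee_pos: [0.4817, -0.4396, 0.0557]
eef_rot: [-3.141, -0.001, 1.755]
force: [-0.3, 0.3, -0.8]
grip_width: 0.0196
grip_force: 45.0
```

{"api": "apply_moves", "payload": {
  "deltas": [
    [255,0,0,-0.3,0,0,0],
    [255,0,0,-0.1,0,0,0],
    [255,0,0,0,0,0,0],
    [200,0,0,0,0,0,0],
    [180,0,0,0,0,0,0],
    [150,0,0,0,0,0,0],
    [60,0,0,0,0,0,0],
    [0,0,0,0,0,0,0],
    [0,0,0,0,0,0,0],
    [0,0,0,1,0,0,0]
  ]
}}

```text
time_s: 60.05
ee_pos: [0.4811, -0.4392, 0.0615]
eef_rot: [-3.14, -0.002, 1.755]
force: [-0.3, 0.9, 0.6]
grip_width: 0.0643
grip_force: 0.0
```

{"api": "apply_moves", "payload": {
  "deltas": [
    [0,0,0,2,0,0,0],
    [0,0,0,3,0,0,0],
    [0,0,0,4,0,0,0],
    [0,0,0,4,0,0,0],
    [0,0,0,2,0,0,0],
    [0,0,0,0,0,0,0],
    [0,0,0,0,0,0,0]
  ]
}}

```text
time_s: 60.75
ee_pos: [0.4815, -0.4395, 0.2122]
eef_rot: [-3.142, -0.0, 1.755]
force: [0.5, 0.1, -0.4]
grip_width: 0.094
grip_force: 0.0
```

Run:
```python
from h import *
c,o=snap('wrist','w31.png');print(o['ee_pos'],o['time_s'],o['force'])
im=cv2.imread('pics/w31.png');hsv=cv2.cvtColor(im,cv2.COLOR_BGR2HSV);bd=((hsv[:,:,1]>100)&(hsv[:,:,0]<25))
for v in range(110,300,8): print(v,''.join('W' if bd[v,u] else ('#' if im[v,u].max()<90 else '.') for u in range(230,430,3)))
snap('top','t7.png')
from h import clips
a=cv2.imread('pics/top0.png').astype(int);b=cv2.imread('pics/t7.png').astype(int)
for n,(x0,y0,x1,y1) in dict(mug=(188,105,240,168),reel=(250,125,290,170),jar=(325,135,362,172),red=(150,140,182,180),yellow=(220,340,265,380),pad=(70,195,200,350)).items(): print(n,abs(a-b)[y0:y1,x0:x1].mean().round(1))
m=(b.max(2)<75).astype(np.uint8); n,l,s,cc=cv2.connectedComponentsWithStats(m)
for i in range(1,n):
    if s[i,4]>60 and 190<cc[i][1]<400 and cc[i][0]<540: print('dark',s[i].tolist(),pt('t7',cc[i],.005))
```

```text
[ 0.4814734  -0.43953281  0.2122446 ] 60.75 [ 0.4509125   0.09166526 -0.42352972]
110 .................WW................................................
118 .................WWWWWWWWWWWWW.....................................
126 ................WWWWWWWWWWWWWWWWWWWWWWWWW..........................
134 ................WWWWWWWWWWWWWWWWWWWWWWWWWWWWWWWWWWW................
142 ...............WWWWWWWWWWWWWWWWWWWWWWWWWWWWWWWWWWWWWWWWWWWWW.......
150 ..............WWWWWWWWWWWWWWWWWWWWWWWWWWWWWWWWWWWWWWWWWWWWWW.......
158 ..............WWWWWWWWWWWWWWWWW#WWWWWWWWWWWWWWWWWWWWWWWWWWW........
166 .............WWWWWWWWWWWWWWWWW...WWWWWWWWWWWWWWWWWWWWWWWWW.........
174 .............WWWWWWWWWWWWWWWWW...WWWWWWWWWWWWWWWWWWWWWWWW..........
182 ............WWWWWWWWWWWWWWWWWW...WWWWWWWWWWWWWWWWWWWWWWWW..........
190 ...........WWWWWWWWWWWWWWWWW#######WWWWWWWWWWWWWWWWWWWWW...........
198 ...........WWWWWWWWWWWWWWWWW#######WWWWWWWWWWWWWWWWWWWW............
206 ..........WWWWWWWWWWWWWWWWWW#######WWWWWWWWWWWWWWWWWWW.............
214 ..........WWWWWWWWWWWWWWWWWW#######WWWWWWWWWWWWWWWWWW..............
222 ......
[... 461 characters left out ...]
WWWWWWWWWWWWW...................
278 #.................WWWWWWWWWWWWWWWWWWWWWWWWWWWWW...............##...
286 ##............................WWWWWWWWWWWWWWWW...............#W####
294 ##.......................................WWWW................######
mug 6.8
reel 7.2
jar 7.0
red 7.2
yellow 7.2
pad 17.8
dark [212, 200, 76, 124, 7697] [[0.5647 0.0532 0.005 ]]
dark [364, 214, 30, 22, 237] [[ 0.6463 -0.219   0.005 ]]
dark [393, 230, 247, 250, 23685] [[ 0.3719 -0.5469  0.005 ]]
dark [355, 238, 30, 18, 240] [[ 0.6007 -0.2016  0.005 ]]
dark [106, 242, 23, 53, 499] [[0.5389 0.3197 0.005 ]]
dark [362, 294, 29, 19, 241] [[ 0.4816 -0.216   0.005 ]]
dark [471, 297, 42, 16, 421] [[ 0.4855 -0.4556  0.005 ]]
```

The pick is standing well inside the board, the clips are on the mat, the cover is on the pad, and the bystanders' image regions are unchanged from the start. I hand in.

```bash
python3 -c "
from station import ctrl
print(ctrl.hand_in())"
```

```text
the job is handed in; nothing more can be done
None
```

The job is handed in at about 61 s, with no verdict returned: all three clips fitted (0, 2 and 3; stud 1 had none) are on the mat, the cover is within about 2 mm of the pad's centre, the pick stands mid-board after I re-centred it from a knock, and the mug, reel and jar look unmoved; on clip 0 the prong slipped off twice, so that clip hung on the cover edge until I re-hooked it.

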